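Lock drive cartridges in the transport rack

ROBOT

A 7-joint arm with a two-finger parallel gripper is mounted at the origin on the work surface. World frame = base frame: x ahead of the robot, y to its left, z up, the work surface at z = 0. Lengths are in mm, angles in degrees, forces in N, time in s.
With the tool pointing down it reaches from about 425 to 825 mm from the base axis. Payload 3.6 kg.
Tool frame: the origin (TCP) lies at the very end of the fingers, on their centre line; the grasp point (between the pads) lies 19 mm behind it; z points along the fingers, y is the line along which they close (so a half turn about z gives the same grasp; the last joint's range is limited). The gripper opens to 85 mm and grips with 20 to 120 N. Pads are 22 mm wide; open, the fingers measure 114 mm over their backs; the gripper's body (76 mm by 85 mm) begins 54 mm behind the grasp point. The pads swing forward as they close: fully open they stand 13 mm farther back than shut.
Start: joints at [64.887, 35.231, -0.722, 81.555, 0.464, 63.22, -2.315], TCP at [260.177, -595.626, 231.297] pointing down, gripper open.
Joint ranges: [-178.69, 178.69], [-17.37, 117.87], [-77.05, 75.6], [15.02, 138.74], [-78.02, 258.01], [0.78, 113.62], [-162.83, 162.83]. Speed limits (degrees/s): [159.86, 159.86, 180, 180, 180, 180, 180].

INTERFACE

Orientations are given as [roll, pitch, yaw] about the fixed x, y, z axes, in that order (R = Rz(yaw) Ry(pitch) Rx(roll)).
In Python, from bench import env gives the robot as it stands. The module is installed in compiled form; this text tells all that it offers.
- The arm moves only by the tool carry_out, never from a script. Its argument "targets" is a list that holds one entry, the list of rows, each a list of 7 numbers: the turn, a rotation vector about the tool's x, y, z in rad, then the shift along the tool's x, y, z in m, then the closure, from 0 (fully open) to 1 (shut). A call has exactly 8 rows; each row shifts and turns the commanded pose from where the row before left it, along the tool's axes as they then stand; what a row does not reach is not made up. A row lasts 1/8 s, in which the tool goes at most 62.5 mm and 10.7 degrees, less where a joint would pass 70% of its speed; a pose out of reach is approached as far as the arm can. A call with a gripper value outside its range is refused whole. The fingers move at their own pace and stop on an object; "force" is the grip in N (left out, the last holds). Time passes only in rows, so rows that do not move let the fingers close, or fill a call up. It gives the time, the measured TCP pose, the force, the opening and the grip force at its end, in the units of the state.
- env.sense(): the state, without advancing time (a new reading comes with each control period).
- env.camera(name): name is "side" or "top" or "wrist"; returns the picture (420x560x3 uint8, blue, green, red); there is no depth.
- env.calibration(name): a dict with "K" (3x3 intrinsics, pixels), "k1" (the pictures are not rectified: a ray, as slopes to the right and down, at radius r is drawn at 1 + k1 r^2 times it, then the intrinsics apply), "R" (3x3) and "t" (3): a world point X has camera coordinates R X + t. Camera axes: x right, y down, z forward; pixel columns grow to the right and rows downward; lengths in mm; the calibration is good to about 2 mm. A picture is of the moment at which its call begins: read the wrist's pose just before it. calibration takes no time and is no camera call; for the wrist camera it gives the pose at the moment of the call.
- env.job_done(): hands the job in; it is judged then, once.
Trained networks look in the newest picture that a camera, given by its name, has taken for a name from the list of things; names that differ only in an ending like _2 or _b are one class to them, and where a whole thing is asked for, a point or a joint stands for the part that bears it (a point fixed in the world has none). Each returns a list of dicts, best first, with "confidence" (0 to 1); they miss things now and then, are a little off and sometimes report something else, mostly with a low value. They report only what shows in the picture. A call takes as long as a camera call. They do not tell look-alikes from the thing itself.
- env.find_in(camera, name): "extent" ([centre column, centre row, width, height] in pixels, round what is visible of it).
- env.cut_out(camera, name): "pixels" (420x560 bool, what is visible of it) and "extent" ([centre column, centre row, width, height] in pixels, round what is visible of it).
- env.tip_of(camera, name): "position" ([row, column] in pixels: a listed point, or the origin of a listed thing).
The state is a dict: "time": time; "joint_pos": joint angles; "qd": joint speeds; "tau": joint torques, N m; "ee_pos": TCP position; "eef_rot": TCP orientation; "ft_force": force on the tool from outside, world axes, zero at the start; "moment": the same for the moment, N m; "finger_gap": opening from 0.0 (shut) to 1.0 (fully open); "grasp_force": force on a finger pad.
Only numpy, scipy, OpenCV 4.12 (cv2) and the standard library are available. Lean on these libraries where they do the work, as an engineer would, in place of code of your own. Each camera call takes 0.05 s, during which the arm holds its last target. There are 200 camera calls.

TASK

Stand every drive cartridge upright in a bay of the grey transport rack with its loop in line with the bracket holes, then thread the locking rod through the bracket on the latch side, all the loops and the other bracket until its flange is fully home. Finally set the keeper over the rod's neck behind the flange and press it straight down until both snap hooks click over its foot; leave the mug, carton and screwdriver where they are.

Things in the scene. Friction and masses are not known exactly. Their poses are not given: they have to be found in the camera images.
- rack: Grey transport rack fixed to the bench; position and small yaw vary. Origin: middle of the underside of the bay section; x across, y along the row of five bays, z up. Base 84 mm wide, 12 mm thick. Side rails reach 28 mm, dividers 32 mm above the bench. A bracket with a hole stands at each end of the row; outside the -y bracket a ledge carries two snap hooks (the latch side).
- rack_entry (a point): centre of the 18 mm square hole on the outer (-y) face of the -y bracket, at rack (0, -87, 73) mm: the rod enters here and travels to rack +y. Both brackets are steel, 6 mm thick, 50 mm wide, 89 mm high.
- rack_exit (a point): centre of the 18 mm square hole on the outer (+y) face of the other bracket, at rack (0, 87, 73) mm
- latch_seat (a point): point on the ledge midway between the snap hooks, where the middle of the keeper's underside belongs: rack (0, -107, 64) mm. Ledge 84 mm wide, from the bracket to y = -136 mm, top 64 mm above the bench. Four ribs 6 mm high, 13 mm either side of the seat along y (19 to 29 mm off the middle in x), leave the foot 2 mm play along y.
- bay0 (a point): centre of the floor of bay 0, the bay at the -y end; floor 12 mm above the bench. Each bay is 65 mm (rack x) by 28 mm (rack y) inside; the five bay centres lie at rack y = -64, -32, 0, 32 and 64 mm.
- cart0: Black upright drive cartridge, 105 to 210 g; 3 to 5 are present, absent ones read None. Origin: underside centre, z up. Body 60 (x) x 24 (y) x 50 mm high; on top a grey loop 36 (x) x 14 (y) mm up to z = 80 mm, grip it across x. Eye through the loop along y: 22 mm wide, z 50 to 72. In a bay, 60 mm side across the rack (either way round), the eye lines up with the bracket holes.
- cart1: Black upright drive cartridge, 105 to 210 g; 3 to 5 are present, absent ones read None. Origin: underside centre, z up. Body 60 (x) x 24 (y) x 50 mm high; on top a grey loop 36 (x) x 14 (y) mm up to z = 80 mm, grip it across x. Eye through the loop along y: 22 mm wide, z 50 to 72. In a bay, 60 mm side across the rack (either way round), the eye lines up with the bracket holes.
- cart2: Black upright drive cartridge, 105 to 210 g; 3 to 5 are present, absent ones read None. Origin: underside centre, z up. Body 60 (x) x 24 (y) x 50 mm high; on top a grey loop 36 (x) x 14 (y) mm up to z = 80 mm, grip it across x. Eye through the loop along y: 22 mm wide, z 50 to 72. In a bay, 60 mm side across the rack (either way round), the eye lines up with the bracket holes.
- cart3: Black upright drive cartridge, 105 to 210 g; 3 to 5 are present, absent ones read None. Origin: underside centre, z up. Body 60 (x) x 24 (y) x 50 mm high; on top a grey loop 36 (x) x 14 (y) mm up to z = 80 mm, grip it across x. Eye through the loop along y: 22 mm wide, z 50 to 72. In a bay, 60 mm side across the rack (either way round), the eye lines up with the bracket holes.
- cart4: Black upright drive cartridge, 105 to 210 g; 3 to 5 are present, absent ones read None. Origin: underside centre, z up. Body 60 (x) x 24 (y) x 50 mm high; on top a grey loop 36 (x) x 14 (y) mm up to z = 80 mm, grip it across x. Eye through the loop along y: 22 mm wide, z 50 to 72. In a bay, 60 mm side across the rack (either way round), the eye lines up with the bracket holes.
- rod: Steel locking rod, 12 mm diameter, tapered tip, about 100 g, lying on the bench. Origin: on its underside (axis 6 mm higher) at the face of its stop flange; +y runs to the tip. Flange 30 mm wide (x), 6 mm thick, 18 mm high from the underside; behind it a bare neck to y = -40 mm, then the paddle handle. Let go when home, it drops 3 mm in the holes and the flange stands on the ledge.
- rod_tip (a point): tip of the rod, on its axis, 191 mm from the flange face; the last 12 mm taper. Fully home it shows 17 mm beyond the far bracket.
- rod_face (a point): middle of the stop flange's face, on the axis; fully home it bears on the -y bracket at rack_entry
- rod_grip (a point): grip point inside the upright black paddle, 60 mm behind the flange face, 28 mm above the rod's underside. Paddle 12 mm thick (x: grip across this), 40 mm long (y -40 to -80 mm), from the rod's underside to 40 mm up.
- keeper: Grey plastic keeper, about 60 g, upright. Origin: underside centre, z up. Foot 64 (x) x 22 (y) x 8 mm; bridge 48 mm wide up to 30 mm. A slot 22 mm wide (x), 20 mm high, open below and through along y, straddles the rod's neck. Its x goes along rack x (either way round). Pushed down on latch_seat with some 8 to 16 N, its foot ends spread the hooks, which spring back over them.
- keeper_grip (a point): grip point inside the keeper's stem, 50 mm above its underside; stem 18 mm (x: grip across this) by 22 mm (y), from 30 to 64 mm
- hook_near (a joint): outward deflection (m) of the snap hook on the rack -x side; 0 = relaxed, spring 2000 N/m, travel 8 mm. Sloped lead-in from 26 mm (76 mm between the two hooks) down to 13 mm above the ledge (59 mm between them); catch underside 9.5 mm above the ledge.
- hook_far (a joint): the same for the hook on the rack +x side
- mug: white mug, 76 mm across, 90 mm high, a bystander; origin under its centre
- carton: small cardboard carton 100 x 140 x 60 mm, a bystander; origin under its centre
- driver: screwdriver lying on the bench, a bystander; origin at its underside
There are look-alikes about, which are no part of the job. What is shaped like the keeper but green or orange is not meant. What is shaped like the cart4 but orange is not meant.

How it is judged:
By the outcome, as a careful person would: the job done as asked, in the order asked, and still so for the second after the job is handed in, with the robot touching nothing.
Of cart0, cart1, cart2, cart3, cart4 only 3 to 5 are there at a start; the rules pass over those that are not, and their reading is None.
At some moment in a run one of cart0, cart1, cart2, cart3, cart4, rod may be knocked a few centimetres aside while the robot is not near it.
It also fails if it takes over 210 s, if anything falls off the work surface, if the arm or the gripper's body presses on something with over 40 N, if the wrist force passes 120 N, or if a joint passes its speed limit or range.

## Working session

There is one attempt and no reset: what is moved stays moved. The work goes in short steps, Python scripts to look and compute and a tool call to move; the robot and the scene stay as the last step left them, time stands still between calls to the robot, and variables do not carry over. Pictures are saved under pics/ and viewed, at most 14 in all, crops included, and the job is handed in when it is done.

Besides the shell and the picture viewer there is one more tool, called after "Emit:" in YAML: its name, and indented under it one key for each argument. carry_out: Moves the arm, as the interface text tells. Its arguments: {"type":"object","properties":{"targets":{"type":"array","items":{"type":"array","items":{"type":"array","items":{"type":"number"}}}},"force":{"type":"number"}},"required":["targets"]}

```bash
mkdir -p pics; ls; python3 - <<'E'
from bench import env
import cv2,numpy as np
s=env.sense();print({k:np.round(v,3) for k,v in s.items()})
for c in("top","side"):
    im=env.camera(c);cv2.imwrite(f"pics/{c}0.png",im)
    k=env.calibration(c);print(c,k)
    for n in("cart0","rod","rod_tip","rod_face","rod_grip","keeper","rack","rack_entry","rack_exit","latch_seat","bay0"):
        print(n,[(np.round(d["position"]).tolist(),round(d["confidence"],2)) for d in env.tip_of(c,n)][:8])
E
```

```text
pics
{'time': np.float64(0.0), 'joint_pos': array([64.887, 35.29 , -0.724, 81.642,  0.464, 63.221, -2.315]), 'qd': array([-0.005, -0.12 ,  0.033,  0.057, -0.059, -0.035,  0.009]), 'tau': array([-0.0000e+00, -4.6921e+01,  2.5900e-01, -1.7103e+01,  1.0000e-02,
        1.0000e-02,  0.0000e+00]), 'ee_pos': array([ 259.869, -594.941,  230.125]), 'eef_rot': array([-1.7985e+02,  2.0000e-03,  2.3599e+01]), 'ft_force': array([-0.338, -0.748,  0.124]), 'moment': array([ 0.007, -0.002, -0.028]), 'grasp_force': np.float64(0.0), 'finger_gap': np.float64(1.004)}
top {'K': array([[541.16046199,   0.        , 272.46505769],
       [  0.        , 541.16046199, 212.01628413],
       [  0.        ,   0.        ,   1.        ]]), 'k1': -0.10290035208867782, 'R': array([[-1.09102221e-02, -9.99940020e-01, -9.61138541e-04],
       [-9.89521669e-01,  1.09349319e-02, -1.43969766e-01],
       [ 1.43971641e-01, -6.19674704e-04, -9.89581620e-01]]), 't': array([  55.36645875,  593.69465692, 1295.90480786])}
cart0 [([238.0, 152.0], 0.8), ([231.0, 199.0], 0.78), ([190.0, 144.0], 0.73), ([292.0, 378.0], 0.66), ([28
[... 793 characters left out ...]
775, -0.72751392]]), 't': array([ 554.45921466,  151.99490742, 1202.81131206])}
cart0 [([340.0, 245.0], 0.98), ([332.0, 187.0], 0.94), ([295.0, 258.0], 0.9)]
rod [([172.0, 364.0], 0.91)]
rod_tip [([219.0, 364.0], 0.94)]
rod_face [([170.0, 365.0], 0.7)]
rod_grip [([149.0, 367.0], 0.71), ([280.0, 192.0], 0.57)]
keeper [([284.0, 320.0], 0.78), ([249.0, 317.0], 0.76), ([228.0, 326.0], 0.76)]
rack [([232.0, 265.0], 0.81), ([251.0, 316.0], 0.43), ([221.0, 366.0], 0.42)]
rack_entry [([187.0, 285.0], 0.57), ([186.0, 283.0], 0.56)]
rack_exit [([238.0, 254.0], 0.57)]
latch_seat [([187.0, 288.0], 0.62), ([172.0, 360.0], 0.51)]
bay0 [([210.0, 277.0], 0.7), ([220.0, 365.0], 0.54), ([146.0, 368.0], 0.54)]
```

View pics/top0.png

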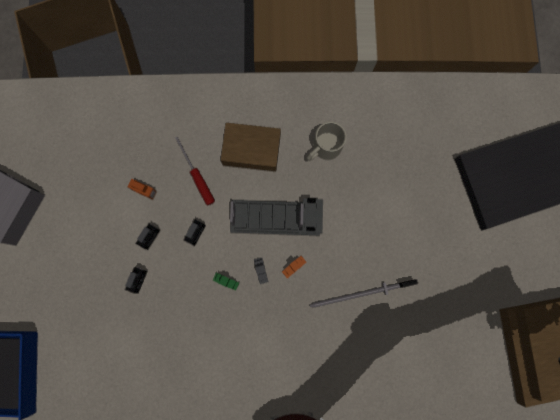

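View pics/side0.png

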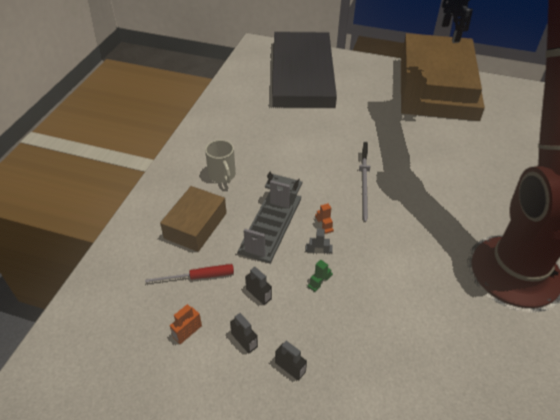

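The top view shows three black cartridges at (148,236), (195,231) and (136,279). An orange look-alike cartridge is at (141,188). Three things are keeper-shaped: grey (260,270), green (226,281) and orange (293,266); the grey one fits. The rod runs from its tip at (312,304) to its flange at (384,288) and paddle at (407,283). The rack's latch ledge is on the right at (312,214). The side view agrees with all of this.

```bash
cat > h.py <<'E'
from bench import env
import cv2,numpy as np
from scipy.spatial.transform import Rotation as Rot
def cal(c): return env.calibration(c)
def norm(k,uv):   # pixel -> undistorted slopes
    uv=np.atleast_2d(np.asarray(uv,float)).reshape(-1,1,2)
    return cv2.undistortPoints(uv,k["K"],np.array([k["k1"],0,0,0.]))[:,0]
def plane(k,uv,z): # pixels (col,row) -> world at height z
    s=norm(k,uv);d=np.c_[s,np.ones(len(s))]@k["R"];o=-k["R"].T@k["t"]
    return o+d*((z-o[2])/d[:,2])[:,None]
def proj(k,X):
    return cv2.projectPoints(np.atleast_2d(np.asarray(X,float)),cv2.Rodrigues(k["R"])[0],k["t"],k["K"],np.array([k["k1"],0,0,0.]))[0][:,0]
def tips(c,n,z,k=None,cmin=.3):
    k=k or cal(c);return [(plane(k,d["position"][::-1],z)[0].round(1).tolist(),np.round(d["position"][::-1]).tolist(),round(d["confidence"],2)) for d in env.tip_of(c,n) if d["confidence"]>=cmin]
def crop(im,u,v,w,h,f,name):
    cv2.imwrite(name,cv2.resize(im[max(v-h//2,0):v+h//2,max(u-w//2,0):u+w//2],None,fx=f,fy=f,interpolation=cv2.INTER_CUBIC))
E
python3 - <<'E'
from h import *
Z=dict(cart0=0,rod=0,rod_tip=6,rod_face=6,rod_grip=28,keeper=0,keeper_grip=50,rack=0,rack_entry=73,rack_exit=73,latch_seat=64,bay0=12,mug=0,carton=0)
for c in("top","side"):
    im=env.camera(c)
    for n,z in Z.items(): print(c,n,*tips(c,n,z,cmin=.5))
k=cal("wrist");s=env.sense();Rt=Rot.from_euler("xyz",s["eef_rot"],degrees=True).as_matrix()
print(k["K"],k["k1"]);print("cam in tool",Rt.T@(-k["R"].T@k["t"]-s["ee_pos"]));print("cam axes in tool",(Rt.T@k["R"].T).round(3))
E
```

```text
top cart0 ([549.5, 358.6, 0.0], [151.0, 233.0], 0.75) ([545.8, 240.2, 0.0], [198.0, 234.0], 0.62) ([663.8, 382.0, 0.0], [143.0, 189.0], 0.61) ([432.8, 391.1, 0.0], [138.0, 279.0], 0.6)
top rod ([409.2, -234.7, 0.0], [386.0, 286.0], 0.91)
top rod_tip ([351.2, -36.6, 6.0], [308.0, 310.0], 0.96)
top rod_face ([393.1, -226.6, 6.0], [383.0, 292.0], 0.95)
top rod_grip ([416.3, -276.9, 28.0], [405.0, 283.0], 0.87)
top keeper ([454.5, 6.7, 0.0], [290.0, 269.0], 0.67) ([453.1, 80.3, 0.0], [261.0, 270.0], 0.57) ([438.6, 171.1, 0.0], [225.0, 276.0], 0.53)
top keeper_grip ([455.1, 83.0, 50.0], [259.0, 268.0], 0.56) ([427.8, 161.3, 50.0], [227.0, 280.0], 0.52) ([461.4, 0.4, 50.0], [293.0, 266.0], 0.5)
top rack ([587.9, 65.7, 0.0], [266.0, 217.0], 0.76)
top rack_entry
top rack_exit
top latch_seat ([579.4, -48.2, 64.0], [312.0, 216.0], 0.78) ([581.1, -28.5, 64.0], [304.0, 216.0], 0.59)
top bay0 ([587.1, 4.9, 12.0], [290.0, 216.0], 0.96) ([535.5, 357.2, 12.0], [151.0, 238.0], 0.53)
top mug ([767.8, -91.2, 0.0], [326.0, 148.0], 0.7)
top carton ([764.9, 94.8, 0.0], [254.0, 150.0], 0.57)
side cart0 ([5
[... 771 characters left out ...]
.0, 241.0], 0.61)
side rack_entry ([583.7, -26.2, 73.0], [279.0, 187.0], 0.89)
side rack_exit ([593.9, 145.1, 73.0], [252.0, 236.0], 0.86)
side latch_seat ([573.7, -43.2, 64.0], [285.0, 186.0], 0.89) ([583.9, -30.5, 64.0], [280.0, 188.0], 0.56)
side bay0 ([578.3, -10.9, 12.0], [279.0, 208.0], 0.86)
side mug
side carton ([746.9, 97.2, 0.0], [202.0, 226.0], 0.75) ([454.9, 79.7, 0.0], [317.0, 250.0], 0.57)
[[350.39156434   0.         281.54814163]
 [  0.         350.39156434 213.09227465]
 [  0.           0.           1.        ]] -0.06952155562586633
cam in tool [  70.15249272   -0.19241346 -143.13375123]
cam axes in tool [[ 0.001 -0.961 -0.275]
 [ 1.     0.001  0.   ]
 [ 0.    -0.275  0.961]]
```

```bash
cat >> h.py <<'E'
def plan(*wps,start=None):
    """wps: (x,y,z,yaw,rows,closure); prints rows for carry_out, from the measured pose; tool pointing down"""
    s=env.sense();p=np.array(s["ee_pos"] if start is None else start[:3],float)
    R=Rot.from_euler("xyz",s["eef_rot"],degrees=True) if start is None else Rot.from_euler("xyz",[180,0,start[3]],degrees=True)
    out=[]
    for x,y,z,yaw,n,cl in wps:
        q=np.array([x,y,z],float);T=Rot.from_euler("xyz",[180,0,yaw],degrees=True)
        rv=(R.inv()*T).as_rotvec()/n; dp=(q-p)/n
        if np.linalg.norm(dp)>62.5 or np.linalg.norm(rv)>.186: print("TOO FAST",np.linalg.norm(dp),np.degrees(np.linalg.norm(rv)))
        for i in range(n):
            d=R.inv().apply(dp)/1000
            out.append([*(round(v,3)+0. for v in rv),*(round(v,4)+0. for v in d),cl]); R=R*Rot.from_rotvec(rv)
        p=q;R=T
    while len(out)%8: out.append([0,0,0,0,0,0,out[-1][6]])
    for i in range(0,len(out),8): print("[[" + ",".join("["+",".join(f"{v:g}" for v in r)+"]" for r in out[i:i+8])+"]]")
def st():
    s=env.sense();print("t",round(s["time"],2),"p",np.round(s["ee_pos"],1),"r",np.round(s["eef_rot"],2),"f",np.round(s["ft_force"],1),"gap",round(s["finger_gap"],3),"g",round(s["grasp_force"],1))
E
python3 -c "
from h import *
plan((583,75,240,90,15,0))"
```

```text
[[[0,0,-0.077,0.0376,-0.0324,-0.0006,0],[0,0,-0.077,0.04,-0.0294,-0.0006,0],[0,0,-0.077,0.0422,-0.0262,-0.0006,0],[0,0,-0.077,0.044,-0.0228,-0.0006,0],[0,0,-0.077,0.0457,-0.0194,-0.0006,0],[0,0,-0.077,0.047,-0.0158,-0.0006,0],[0,0,-0.077,0.0481,-0.0121,-0.0006,0],[0,0,-0.077,0.0489,-0.0084,-0.0006,0]]]
[[[0,0,-0.077,0.0494,-0.0046,-0.0006,0],[0,0,-0.077,0.0496,-0.0007,-0.0006,0],[0,0,-0.077,0.0495,0.0031,-0.0006,0],[0,0,-0.077,0.0491,0.0069,-0.0006,0],[0,0,-0.077,0.0485,0.0107,-0.0006,0],[0,0,-0.077,0.0475,0.0144,-0.0006,0],[0,0,-0.077,0.0462,0.018,-0.0006,0],[0,0,0,0,0,0,0]]]
```

Emit:
carry_out:
  targets:
    - [[0, 0, -0.077, 0.0376, -0.0324, -0.0006, 0], [0, 0, -0.077, 0.04, -0.0294, -0.0006, 0], [0, 0, -0.077, 0.0422, -0.0262, -0.0006, 0], [0, 0, -0.077, 0.044, -0.0228, -0.0006, 0], [0, 0, -0.077, 0.0457, -0.0194, -0.0006, 0], [0, 0, -0.077, 0.047, -0.0158, -0.0006, 0], [0, 0, -0.077, 0.0481, -0.0121, -0.0006, 0], [0, 0, -0.077, 0.0489, -0.0084, -0.0006, 0]]

```text
time: 3.7
ee_pos: [433.3, -236.8, 236.5]
eef_rot: [179.9, -0.0, 59.0]
ft_force: [1.4, 0.1, -0.6]
finger_gap: 1.0
grasp_force: 0.0
```

Emit:
carry_out:
  targets:
    - [[0, 0, -0.077, 0.0494, -0.0046, -0.0006, 0], [0, 0, -0.077, 0.0496, -0.0007, -0.0006, 0], [0, 0, -0.077, 0.0495, 0.0031, -0.0006, 0], [0, 0, -0.077, 0.0491, 0.0069, -0.0006, 0], [0, 0, -0.077, 0.0485, 0.0107, -0.0006, 0], [0, 0, -0.077, 0.0475, 0.0144, -0.0006, 0], [0, 0, -0.077, 0.0462, 0.018, -0.0006, 0], [0, 0, 0, 0, 0, 0, 0]]

```text
time: 4.7
ee_pos: [584.8, 80.2, 240.4]
eef_rot: [179.9, -0.3, 90.2]
ft_force: [-0.5, -0.1, -0.2]
finger_gap: 1.001
grasp_force: 0.0
```

```bash
python3 - <<'E'
from h import *
st()
im=env.camera("wrist");k=cal("wrist");cv2.imwrite("pics/w1.png",im)
for n,z in dict(rack=0,rack_entry=73,rack_exit=73,latch_seat=64,bay0=12,cart0=0,keeper=0,keeper_grip=50).items(): print(n,*tips("wrist",n,z,k,.4))
E
```

```text
t 4.7 p [584.8  80.2 240.4] r [179.94  -0.26  90.23] f [-0.5 -0.1 -0.2] gap 1.001 g 0.0
rack ([590.0, 58.0, 0.0], [286.0, 195.0], 0.72)
rack_entry ([579.8, -26.5, 73.0], [277.0, 295.0], 0.75)
rack_exit ([589.6, 146.7, 73.0], [288.0, 114.0], 0.7)
latch_seat ([581.4, -45.5, 64.0], [278.0, 307.0], 0.83)
bay0 ([580.1, -2.6, 12.0], [278.0, 250.0], 0.59)
cart0 ([550.2, 238.6, 0.0], [248.0, 20.0], 0.71)
keeper ([461.3, -10.4, 0.0], [177.0, 252.0], 0.82) ([427.8, 161.9, 0.0], [134.0, 100.0], 0.81) ([449.5, 77.5, 0.0], [161.0, 178.0], 0.74)
keeper_grip ([461.5, -7.2, 50.0], [164.0, 267.0], 0.91) ([426.2, 166.0, 50.0], [110.0, 94.0], 0.69) ([453.5, 76.9, 50.0], [148.0, 188.0], 0.56)
```

View pics/w1.png

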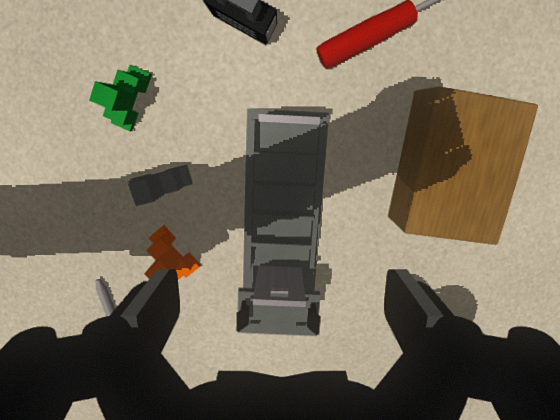

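The wrist view shows the rack upright in the picture. The far bracket's top strip is at about (290,118) and the near bracket's top at about (280,303). The ledge with the hooks is at (278,318). The grey keeper is at (160,183), between the green and orange look-alikes. I'll segment the two bright bracket tops to get the rack's pose.

```bash
cat >> h.py <<'E'
def rackpts(pose,P):
    x,y,a=pose;c,s=np.cos(a),np.sin(a);P=np.atleast_2d(P).astype(float)
    return np.c_[x+c*P[:,0]-s*P[:,1],y+s*P[:,0]+c*P[:,1],P[:,2]]
def box(x0,x1,y0,y1,z): return [[x0,y0,z],[x1,y0,z],[x1,y1,z],[x0,y1,z]]
RACKB=[box(-25,25,81,87,89),box(-25,25,-87,-81,89),box(-42,42,-136,-87,64),box(-42,42,-80,80,28)]
E
python3 - <<'E'
from h import *
im=cv2.imread("pics/w1.png");k=cal("wrist")
g=im.astype(int).min(2)
out=[]
for name,(u0,v0,u1,v1) in dict(far=(245,105,340,130),near=(240,292,320,312)).items():
    sub=im[v0:v1,u0:u1].astype(int)
    print(name, [sub.min(2)[:, (u1-u0)//2].tolist()])
    m=(sub.min(2)>(130 if name=="far" else 110)).astype(np.uint8)
    n,l,stt,cen=cv2.connectedComponentsWithStats(m)
    i=1+np.argmax(stt[1:,4]);print(stt[i],cen[i])
    c=cen[i]+[u0,v0];ys,xs=np.nonzero(l==i);
    e=cv2.minAreaRect(np.c_[xs+u0,ys+v0].astype(np.float32));print(e)
    w=plane(k,c,89)[0];print(w);out.append(w)
    print("ends",plane(k,[[xs.min()+u0,c[1]],[xs.max()+u0,c[1]]],89).round(1).tolist())
f,nr=out;d=f-nr;print("len",np.hypot(*d[:2]),"yaw",np.degrees(np.arctan2(-d[0],d[1])))
pose=[*(f+nr)[:2]/2,np.arctan2(-d[0],d[1])];print(pose)
o=im.copy();
for b in RACKB: cv2.polylines(o,[np.round(proj(k,rackpts(pose,b))*8).astype(int)],True,(0,255,255),1,cv2.LINE_AA,3)
crop(o,285,220,120,250,2.4,"pics/w1c.png")
E
```

```text
far [[166, 112, 76, 79, 78, 68, 51, 47, 48, 48, 97, 155, 154, 158, 155, 157, 158, 160, 119, 97, 97, 100, 100, 98, 102]]
[ 13   9  62  11 444] [43.27477477 13.86261261]
((288.47149658203125, 118.99836730957031), (61.30000686645508, 7.416472911834717), 3.2704875469207764)
[590.1589701  138.96074413  89.        ]
ends [[565.5, 139.1, 89.0], [615.3, 138.9, 89.0]]
near [[141, 109, 87, 88, 79, 67, 57, 58, 108, 133, 134, 136, 138, 136, 97, 87, 93, 89, 93, 89]]
[ 13   7  53   8 291] [38.79381443 10.78006873]
((278.98504638671875, 302.79925537109375), (52.284690856933594, 5.593013286590576), 2.8624050617218018)
[581.31891187 -29.48275649  89.        ]
ends [[556.8, -29.4, 89.0], [606.2, -29.6, 89.0]]
len 168.67530800064145 yaw -3.0041752073979078
[np.float64(585.738940983276), np.float64(54.73899382015972), np.float64(-0.052432748675877)]
```

View pics/w1c.png

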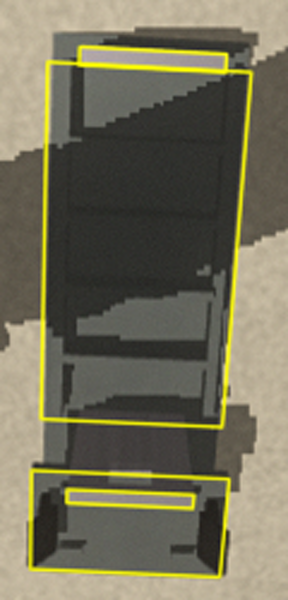

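```bash
python3 -c "
from h import *
plan((490,310,250,90,6,0))"
```

```text
[[[0,0,-0.001,0.0394,-0.0159,-0.0016,0],[0,0,-0.001,0.0394,-0.0159,-0.0016,0],[0,0,-0.001,0.0394,-0.0158,-0.0016,0],[0,0,-0.001,0.0394,-0.0158,-0.0016,0],[0,0,-0.001,0.0394,-0.0158,-0.0016,0],[0,0,-0.001,0.0394,-0.0157,-0.0016,0],[0,0,0,0,0,0,0],[0,0,0,0,0,0,0]]]
```

Emit:
carry_out:
  targets:
    - [[0, 0, -0.001, 0.0394, -0.0159, -0.0016, 0], [0, 0, -0.001, 0.0394, -0.0159, -0.0016, 0], [0, 0, -0.001, 0.0394, -0.0158, -0.0016, 0], [0, 0, -0.001, 0.0394, -0.0158, -0.0016, 0], [0, 0, -0.001, 0.0394, -0.0158, -0.0016, 0], [0, 0, -0.001, 0.0394, -0.0157, -0.0016, 0], [0, 0, 0, 0, 0, 0, 0], [0, 0, 0, 0, 0, 0, 0]]

```text
time: 6.15
ee_pos: [490.1, 309.9, 249.9]
eef_rot: [180.0, 0.1, 90.1]
ft_force: [0.2, -0.4, -0.5]
finger_gap: 1.001
grasp_force: 0.0
```

```bash
python3 - <<'E'
from h import *
st()
im=env.camera("wrist");k=cal("wrist");cv2.imwrite("pics/w2.png",im)
print(*tips("wrist","cart0",0,k,.3))
for d in env.cut_out("wrist","cart0"): print(np.round(d["extent"]),round(d["confidence"],2),d["pixels"].sum())
E
```

```text
t 6.15 p [490.1 309.9 249.9] r [1.7997e+02 6.0000e-02 9.0060e+01] f [ 0.2 -0.4 -0.5] gap 1.001 g 0.0
([430.3, 385.4, 0.0], [226.0, 107.0], 0.73) ([661.6, 374.8, 0.0], [436.0, 119.0], 0.73) ([540.0, 359.4, 0.0], [326.0, 132.0], 0.69)
[331. 133.  65.  50.] 0.78 1683
[452. 118.  73.  70.] 0.73 3259
[335. 243.  62.  59.] 0.71 2123
[220. 104.  72.  47.] 0.65 1803
```

View pics/w2.png

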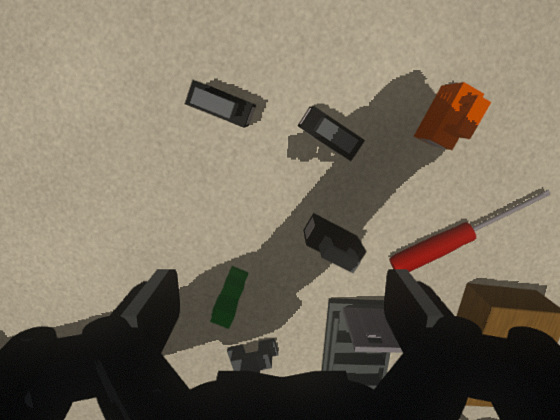

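The wrist view shows black cartridges A (220,103), B (331,133) and C (335,243). The orange cartridge at (452,118) is the look-alike, so I leave it. I'll fit poses to the cut-out silhouettes.

```bash
cat >> h.py <<'E'
from scipy.optimize import minimize
CART=[box(-30,30,-12,12,0)+box(-30,30,-12,12,50),box(-18,18,-7,7,50)+box(-18,18,-7,7,80)]
KEEP=[box(-32,32,-11,11,0)+box(-32,32,-11,11,8),box(-24,24,-11,11,8)+box(-24,24,-11,11,30),box(-9,9,-11,11,30)+box(-9,9,-11,11,64)]
def sil(k,pose,parts,S=4):
    m=np.zeros((420*S,560*S),np.uint8)
    for b in parts:
        u=(proj(k,rackpts(pose,b))+.5)*S
        cv2.fillConvexPoly(m,cv2.convexHull(np.round(u).astype(np.int32)),1)
    return m
def fit(k,mask,parts,x,y,yaws,S=4):
    M=cv2.resize(mask.astype(np.uint8),None,fx=S,fy=S,interpolation=cv2.INTER_NEAREST)
    def cost(p):
        m=sil(k,(p[0],p[1],np.radians(p[2])),parts,S);return -(m&M).sum()/max((m|M).sum(),1)
    best=None
    for a in yaws:
        r=minimize(cost,[x,y,a],method="Nelder-Mead",options=dict(initial_simplex=[[x,y,a],[x+6,y,a],[x,y+6,a],[x,y,a+8]],xatol=.1,fatol=1e-4,maxiter=120))
        if best is None or r.fun<best.fun: best=r
    return best.x.round(1),round(-best.fun,3)
def fitcart(c,k,cmin=.4):
    for d in env.cut_out(c,"cart0"):
        if d["confidence"]<cmin: continue
        e=d["extent"];p=plane(k,e[:2],35)[0]
        col=(env_im:=IM)[d["pixels"]].mean(0) if IM is not None else None
        print(np.round(e[:2]),round(d["confidence"],2),"bgr",np.round(col),*fit(k,d["pixels"],CART,p[0],p[1],(-60,-30,0,30,60,90)))
IM=None
E
cat > carts.py <<'E'
import h,sys
h.IM=h.env.camera("wrist");k=h.cal("wrist");h.st();h.fitcart("wrist",k)
if len(sys.argv)>1: h.cv2.imwrite(sys.argv[1],h.IM)
E
python3 carts.py
```

```text
t 6.35 p [490.5 309.3 249.9] r [1.7999e+02 5.0000e-02 8.9950e+01] f [-0.5 -0.8  0.9] gap 1.003 g 0.0
[451. 118.] 0.91 bgr [ 15.  50. 109.] [712.8 311.4 -55.6] -0.0
[330. 132.] 0.79 bgr [45. 49. 51.] [ 593.8  391.  -140. ] -0.0
[335. 244.] 0.7 bgr [32. 36. 38.] [ 603.   271.4 -140. ] -0.0
[218. 102.] 0.62 bgr [59. 62. 63.] [ 450.4  436.  -118.7] -0.0h.py:51: RuntimeWarning: overflow encountered in scalar negative
  m=sil(k,(p[0],p[1],np.radians(p[2])),parts,S);return -(m&M).sum()/max((m|M).sum(),1)
```

uint overflow; fix.

```bash
sed -i 's/return -(m&M).sum()\/max((m|M).sum(),1)/return -float((m\&M).sum())\/float((m|M).sum())/' h.py; python3 carts.py
```

```text
t 6.45 p [490.2 309.9 249.9] r [1.7999e+02 2.0000e-02 9.0010e+01] f [-0.7  0.3  0.1] gap 1.003 g 0.0
[452. 116.] 0.95 bgr [ 15.  50. 109.] [ 660.   379.5 -117. ] 0.962
[331. 132.] 0.75 bgr [45. 49. 51.] [538.3 361.9 -31.4] 0.959
[217. 103.] 0.72 bgr [59. 62. 63.] [430.1 389.7 -22.9] 0.935
[336. 243.] 0.69 bgr [32. 36. 37.] [547.5 244.3 -27.5] 0.965
```

```bash
python3 -c "
from h import *
plan((547.5,244.3,120,62.5,4,0),(547.5,244.3,54,62.5,2,0),(547.5,244.3,54,62.5,2,0),(547.5,244.3,54,62.5,5,1),(547.5,244.3,160,62.5,3,1))"
```

```text
[[[0,0,0.12,-0.0165,0.0143,0.0325,0],[0,0,0.12,-0.0146,0.0162,0.0325,0],[0,0,0.12,-0.0126,0.0179,0.0325,0],[0,0,0.12,-0.0103,0.0192,0.0325,0],[0,0,0,0,0,0.033,0],[0,0,0,0,0,0.033,0],[0,0,0,0,0,0,0],[0,0,0,0,0,0,0]]]
[[[0,0,0,0,0,0,1],[0,0,0,0,0,0,1],[0,0,0,0,0,0,1],[0,0,0,0,0,0,1],[0,0,0,0,0,0,1],[0,0,0,0,0,-0.0353,1],[0,0,0,0,0,-0.0353,1],[0,0,0,0,0,-0.0353,1]]]
```

Emit:
carry_out:
  targets:
    - [[0, 0, 0.12, -0.0165, 0.0143, 0.0325, 0], [0, 0, 0.12, -0.0146, 0.0162, 0.0325, 0], [0, 0, 0.12, -0.0126, 0.0179, 0.0325, 0], [0, 0, 0.12, -0.0103, 0.0192, 0.0325, 0], [0, 0, 0, 0, 0, 0.033, 0], [0, 0, 0, 0, 0, 0.033, 0], [0, 0, 0, 0, 0, 0, 0], [0, 0, 0, 0, 0, 0, 0]]

```text
time: 7.5
ee_pos: [548.0, 245.7, 55.1]
eef_rot: [179.9, -0.1, 62.6]
ft_force: [-0.5, -0.2, 0.2]
finger_gap: 0.997
grasp_force: 0.0
```

Emit:
carry_out:
  targets:
    - [[0, 0, 0, 0, 0, 0, 1], [0, 0, 0, 0, 0, 0, 1], [0, 0, 0, 0, 0, 0, 1], [0, 0, 0, 0, 0, 0, 1], [0, 0, 0, 0, 0, 0, 1], [0, 0, 0, 0, 0, 0, 1], [0, 0, 0, 0, 0, 0, 1], [0, 0, 0, 0, 0, 0, 1]]
  force: 60

```text
time: 8.5
ee_pos: [547.9, 245.3, 54.9]
eef_rot: [179.9, -0.1, 62.6]
ft_force: [0.5, -1.2, 6.2]
finger_gap: 0.41
grasp_force: 59.8
```

```bash
python3 -c "
from h import *
st()
plan((547.5,244.3,180,62.5,3,1),(587.4,86.7,180,87,4,1),(587.4,86.7,150,87,1,1))"
```

```text
t 8.5 p [547.9 245.3  54.9] r [ 1.7992e+02 -7.0000e-02  6.2600e+01] f [ 0.5 -1.2  6.2] gap 0.41 g 59.8
[[[0,0,0.001,-0.0003,0.0001,-0.0417,1],[0,0,0.001,-0.0003,0.0001,-0.0417,1],[0,0,0.001,-0.0003,0.0001,-0.0417,1],[0,0,-0.107,-0.0303,0.027,0,1],[0,0,-0.107,-0.0331,0.0236,0,1],[0,0,-0.107,-0.0354,0.02,0,1],[0,0,-0.107,-0.0373,0.0161,0,1],[0,0,0,0,0,0.03,1]]]
```

Emit:
carry_out:
  targets:
    - [[0, 0, 0.001, -0.0003, 0.0001, -0.0417, 1], [0, 0, 0.001, -0.0003, 0.0001, -0.0417, 1], [0, 0, 0.001, -0.0003, 0.0001, -0.0417, 1], [0, 0, -0.107, -0.0303, 0.027, 0, 1], [0, 0, -0.107, -0.0331, 0.0236, 0, 1], [0, 0, -0.107, -0.0354, 0.02, 0, 1], [0, 0, -0.107, -0.0373, 0.0161, 0, 1], [0, 0, 0, 0, 0, 0.03, 1]]

```text
time: 9.5
ee_pos: [589.3, 80.6, 149.6]
eef_rot: [179.7, 0.2, 86.5]
ft_force: [-0.2, 0.2, -2.4]
finger_gap: 0.409
grasp_force: 60.7
```

```bash
python3 -c "
from h import *
im=env.camera('wrist');st();cv2.imwrite('pics/w3.png',im)
k=cal('wrist');pose=(585.74,54.74,-.0524)
for b in RACKB: cv2.polylines(im,[np.round(proj(k,rackpts(pose,b))*8).astype(int)],True,(0,255,255),1,cv2.LINE_AA,3)
cv2.imwrite('pics/w3o.png',im)
plan((587.5,87.8,96,87,3,1),(587.5,87.8,76,87,3,1))"
```

```text
t 9.55 p [584.6  82.7 144.2] r [-1.796e+02  1.700e-01  8.668e+01] f [-1.8  0.9 -5.4] gap 0.408 g 60.5
[[[-0.002,0.001,-0.002,0.0018,0.001,0.0161,1],[-0.002,0.001,-0.002,0.0018,0.0009,0.0161,1],[-0.002,0.001,-0.002,0.0018,0.0009,0.0161,1],[0,0,0,0,0,0.0067,1],[0,0,0,0,0,0.0067,1],[0,0,0,0,0,0.0067,1],[0,0,0,0,0,0,1],[0,0,0,0,0,0,1]]]
```

View pics/w3o.png

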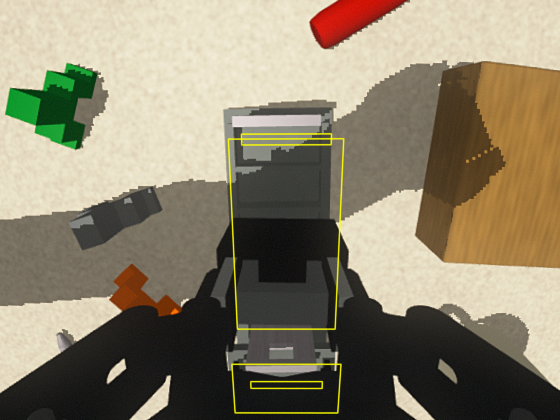

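The held cartridge is centred in the jaws at about (283,265). The overlay is off by about 18 px, because the arm was still settling between the picture and the calibration. I'll settle, then measure the far bracket top at (277,120) again.

Emit:
carry_out:
  targets:
    - [[0, 0, 0, 0, 0, -0.02, 1], [0, 0, 0, 0, 0, -0.02, 1], [0, 0, 0, 0, 0, 0, 1], [0, 0, 0, 0, 0, 0, 1], [0, 0, 0, 0, 0, 0, 1], [0, 0, 0, 0, 0, 0, 1], [0, 0, 0, 0, 0, 0, 1], [0, 0, 0, 0, 0, 0, 1]]

```text
time: 10.55
ee_pos: [586.7, 86.7, 188.9]
eef_rot: [-180.0, -0.0, 87.0]
ft_force: [-0.0, 0.8, -2.7]
finger_gap: 0.41
grasp_force: 60.8
```

```bash
cat > bracket.py <<'E'
from h import *
st();k=cal("wrist");im=env.camera("wrist");k2=cal("wrist");st()
print("drift",(k2["R"].T@k2["t"]-k["R"].T@k["t"]).round(2))
cv2.imwrite("pics/w4.png",im)
for thr in(130,145):
    m=(im.min(2)>thr).astype(np.uint8)
    n,l,s,c=cv2.connectedComponentsWithStats(m)
    for i in range(1,n):
        (cx,cy),(a,b),_=cv2.minAreaRect(np.argwhere(l==i)[:,::-1].astype(np.float32))
        if s[i,4]>100 and max(a,b)>3.5*min(a,b) and 40<max(a,b)<120 and 200<cx<360:
            r=c[i][1];e=plane(k,[[s[i,0],r],[s[i,0]+s[i,2],r]],89)
            print(thr,s[i],c[i].round(1),plane(k,c[i],89)[0].round(1),"w",round(e[1,0]-e[0,0],1))
E
python3 bracket.py
```

```text
t 10.55 p [586.7  86.7 188.9] r [-179.99   -0.     86.96] f [-0.   0.8 -2.7] gap 0.41 g 60.8
t 10.6 p [586.7  86.7 189. ] r [-179.99   -0.     86.97] f [-0.7  0.8 -1.6] gap 0.404 g 60.8
drift [-0.01 -0.   -0.06]
130 [254 339  62   7 369] [284.1 341.5] [583.4 -21.6  89. ] w 50.5
130 [260 372  44   5 131] [281.2 373.3] [579.4 -53.3  89. ] w 37.1
145 [246 124  75  10 714] [282.8 128.6] [590.9 146.6  89. ] w 50.8
145 [254 339  61   6 365] [283.9 341.5] [583.2 -21.6  89. ] w 49.7
145 [261 372  43   5 128] [281.6 373.3] [579.7 -53.3  89. ] w 36.3
```

```bash
python3 -c "
from h import *
plan((588.5,95.6,105,87.4,3,1),(588.5,95.6,105,87.4,3,1),(588.5,95.6,86,87.4,2,1),(588.5,95.6,70,87.4,4,1))"
```

```text
[[[0,0,-0.003,0.003,0.0005,0.028,1],[0,0,-0.003,0.003,0.0005,0.028,1],[0,0,-0.003,0.003,0.0005,0.028,1],[0,0,0,0,0,0,1],[0,0,0,0,0,0,1],[0,0,0,0,0,0,1],[0,0,0,0,0,0.0095,1],[0,0,0,0,0,0.0095,1]]]
[[[0,0,0,0,0,0.004,1],[0,0,0,0,0,0.004,1],[0,0,0,0,0,0.004,1],[0,0,0,0,0,0.004,1],[0,0,0,0,0,0,1],[0,0,0,0,0,0,1],[0,0,0,0,0,0,1],[0,0,0,0,0,0,1]]]
```

Emit:
carry_out:
  targets:
    - [[0, 0, -0.003, 0.003, 0.0005, 0.028, 1], [0, 0, -0.003, 0.003, 0.0005, 0.028, 1], [0, 0, -0.003, 0.003, 0.0005, 0.028, 1], [0, 0, 0, 0, 0, 0, 1], [0, 0, 0, 0, 0, 0, 1], [0, 0, 0, 0, 0, 0, 1], [0, 0, 0, 0, 0, 0.0095, 1], [0, 0, 0, 0, 0, 0.0095, 1]]

```text
time: 11.6
ee_pos: [588.7, 95.4, 85.8]
eef_rot: [180.0, 0.0, 87.5]
ft_force: [-0.3, -0.3, -2.7]
finger_gap: 0.408
grasp_force: 60.6
```

Emit:
carry_out:
  targets:
    - [[0, 0, 0, 0, 0, 0.004, 1], [0, 0, 0, 0, 0, 0.004, 1], [0, 0, 0, 0, 0, 0.004, 1], [0, 0, 0, 0, 0, 0.004, 1], [0, 0, 0, 0, 0, 0, 1], [0, 0, 0, 0, 0, 0, 1], [0, 0, 0, 0, 0, 0, 1], [0, 0, 0, 0, 0, 0, 1]]

```text
time: 12.6
ee_pos: [588.7, 95.6, 70.2]
eef_rot: [180.0, -0.0, 87.5]
ft_force: [0.7, 0.3, -2.1]
finger_gap: 0.408
grasp_force: 60.6
```

Emit:
carry_out:
  targets:
    - [[0, 0, 0, 0, 0, 0.0025, 1], [0, 0, 0, 0, 0, 0, 0], [0, 0, 0, 0, 0, 0, 0], [0, 0, 0, 0, 0, 0, 0], [0, 0, 0, 0, 0, -0.02, 0], [0, 0, 0, 0, 0, -0.04, 0], [0, 0, 0, 0, 0, -0.05, 0], [0, 0, 0, 0, 0, -0.025, 0]]

```text
time: 13.6
ee_pos: [589.8, 96.2, 205.8]
eef_rot: [179.7, -0.1, 87.5]
ft_force: [0.2, -0.3, 0.2]
finger_gap: 0.999
grasp_force: 0.0
```

```bash
python3 -c "
from h import *
st()
plan((538.3,361.9,200,58.6,5,0),(538.3,361.9,200,58.6,3,0))"
```

```text
t 13.6 p [589.8  96.2 205.8] r [ 1.7973e+02 -8.0000e-02  8.7480e+01] f [ 0.2 -0.3  0.2] gap 0.999 g 0.0
[[[0.001,-0.001,0.101,0.0526,-0.0126,0.0012,0],[0.001,-0.001,0.101,0.0511,-0.0179,0.0012,0],[0.001,-0.001,0.101,0.049,-0.0229,0.0012,0],[0.001,-0.001,0.101,0.0465,-0.0277,0.0011,0],[0.001,-0.001,0.101,0.0435,-0.0323,0.0011,0],[0,0,0,0,0,0,0],[0,0,0,0,0,0,0],[0,0,0,0,0,0,0]]]
```

Emit:
carry_out:
  targets:
    - [[0, 0, 0.101, 0.0526, -0.0126, 0.001, 0], [0, 0, 0.101, 0.0511, -0.0179, 0.001, 0], [0, 0, 0.101, 0.049, -0.0229, 0.001, 0], [0, 0, 0.101, 0.0465, -0.0277, 0.001, 0], [0, 0, 0.101, 0.0435, -0.0323, 0.001, 0], [0, 0, 0, 0, 0, 0, 0], [0, 0, 0, 0, 0, 0, 0], [0, 0, 0, 0, 0, 0, 0]]

```text
time: 14.6
ee_pos: [538.3, 359.1, 197.5]
eef_rot: [179.9, 0.1, 58.4]
ft_force: [0.7, -0.6, 1.0]
finger_gap: 1.0
grasp_force: 0.0
```

```bash
sed -i 's/R=Rot.from_euler("xyz",s\["eef_rot"\],degrees=True) if start is None/R=Rot.from_euler("xyz",[180,0,s["eef_rot"][2]],degrees=True) if start is None/' h.py
sed -i 's/h.IM=h.env.camera("wrist");k=h.cal("wrist");h.st()/h.st();k=h.cal("wrist");h.IM=h.env.camera("wrist")/' carts.py
python3 carts.py pics/w5.png; python3 -c "
from h import *
plan((538.3,361.9,54,58.6,5,0),(538.3,361.9,54,58.6,3,0))"
```

```text
t 14.6 p [538.3 359.1 197.5] r [1.7993e+02 5.0000e-02 5.8390e+01] f [ 0.7 -0.6  1. ] gap 1.0 g 0.0
[166. 230.] 0.91 bgr [45. 49. 51.] [429.6 389.1 159.9] 0.955
[479. 410.] 0.75 bgr [54. 55. 55.] [587.2 -24.3  41.8] 0.734
[395. 101.] 0.68 bgr [11. 38. 85.] [660.3 379.2  64.9] 0.972
[282. 194.] 0.61 bgr [46. 50. 52.] [538.8 360.8 -31.9] 0.968
[[[0,0,-0.001,0.0004,-0.0002,0.0287,0],[0,0,-0.001,0.0004,-0.0002,0.0287,0],[0,0,-0.001,0.0004,-0.0002,0.0287,0],[0,0,-0.001,0.0004,-0.0002,0.0287,0],[0,0,-0.001,0.0004,-0.0002,0.0287,0],[0,0,0,0,0,0,0],[0,0,0,0,0,0,0],[0,0,0,0,0,0,0]]]
```

Emit:
carry_out:
  targets:
    - [[0, 0, 0, 0.0002, -0.0002, 0.0287, 0], [0, 0, 0, 0.0002, -0.0002, 0.0287, 0], [0, 0, 0, 0, 0, 0.0287, 0], [0, 0, 0, 0, 0, 0.0287, 0], [0, 0, 0, 0, 0, 0.0287, 0], [0, 0, 0, 0, 0, 0, 0], [0, 0, 0, 0, 0, 0, 1], [0, 0, 0, 0, 0, 0, 1]]

```text
time: 15.7
ee_pos: [538.2, 362.4, 55.8]
eef_rot: [179.9, -0.2, 58.5]
ft_force: [0.4, -0.6, 0.3]
finger_gap: 0.606
grasp_force: 0.0
```

Emit:
carry_out:
  targets:
    - [[0, 0, 0, 0, 0, 0, 1], [0, 0, 0, 0, 0, 0, 1], [0, 0, 0, 0, 0, 0, 1], [0, 0, 0, 0, 0, 0, 1], [0, 0, 0, 0, 0, 0, 1], [0, 0, 0, 0, 0, 0, 1], [0, 0, 0, 0, 0, 0, 1], [0, 0, 0, 0, 0, 0, 1]]

```text
time: 16.7
ee_pos: [538.2, 362.2, 55.6]
eef_rot: [179.9, -0.1, 58.5]
ft_force: [0.7, -0.6, 5.7]
finger_gap: 0.405
grasp_force: 59.8
```

```bash
python3 -c "
from h import *
st()
p=np.array(env.sense()['ee_pos']);a=np.radians(env.sense()['eef_rot'][2])
off=(538.8-p[0])*np.cos(a)+(360.8-p[1])*np.sin(a);print('cart along tool x',off)
t=87.4;x=587.1-off*np.cos(np.radians(t));y=62.5-off*np.sin(np.radians(t))
plan((p[0],p[1],165,np.degrees(a),2,1),(x,y,165,t,6,1),(x,y,165,t,2,1),(x,y,105,t,2,1),(x,y,105,t,3,1),(x,y,72,t,6,1))"
```

```text
t 16.7 p [538.2 362.2  55.6] r [ 1.7992e+02 -1.4000e-01  5.8530e+01] f [ 0.7 -0.6  5.7] gap 0.405 g 59.8
cart along tool x -0.8720675019774118
[[[0,0,0,0,0,-0.0547,1],[0,0,0,0,0,-0.0547,1],[0,0,-0.084,-0.0382,0.033,0,1],[0,0,-0.084,-0.0408,0.0296,0,1],[0,0,-0.084,-0.0432,0.0261,0,1],[0,0,-0.084,-0.0452,0.0224,0,1],[0,0,-0.084,-0.0469,0.0185,0,1],[0,0,-0.084,-0.0483,0.0145,0,1]]]
[[[0,0,0,0,0,0,1],[0,0,0,0,0,0,1],[0,0,0,0,0,0.03,1],[0,0,0,0,0,0.03,1],[0,0,0,0,0,0,1],[0,0,0,0,0,0,1],[0,0,0,0,0,0,1],[0,0,0,0,0,0.0055,1]]]
[[[0,0,0,0,0,0.0055,1],[0,0,0,0,0,0.0055,1],[0,0,0,0,0,0.0055,1],[0,0,0,0,0,0.0055,1],[0,0,0,0,0,0.0055,1],[0,0,0,0,0,0,1],[0,0,0,0,0,0,1],[0,0,0,0,0,0,1]]]
```

Emit:
carry_out:
  targets:
    - [[0, 0, 0, 0, 0, -0.0547, 1], [0, 0, 0, 0, 0, -0.0547, 1], [0, 0, -0.084, -0.0382, 0.033, 0, 1], [0, 0, -0.084, -0.0408, 0.0296, 0, 1], [0, 0, -0.084, -0.0432, 0.0261, 0, 1], [0, 0, -0.084, -0.0452, 0.0224, 0, 1], [0, 0, -0.084, -0.0469, 0.0185, 0, 1], [0, 0, -0.084, -0.0483, 0.0145, 0, 1]]

```text
time: 17.7
ee_pos: [585.6, 61.5, 162.8]
eef_rot: [-179.9, 0.0, 87.6]
ft_force: [0.7, 0.1, -1.5]
finger_gap: 0.408
grasp_force: 60.7
```

Emit:
carry_out:
  targets:
    - [[0, 0, 0, 0, 0, 0, 1], [0, 0, 0, 0, 0, 0, 1], [0, 0, 0, 0, 0, 0.03, 1], [0, 0, 0, 0, 0, 0.03, 1], [0, 0, 0, 0, 0, 0, 1], [0, 0, 0, 0, 0, 0, 1], [0, 0, 0, 0, 0, 0, 1], [0, 0, 0, 0, 0, 0, 1]]

```text
time: 18.7
ee_pos: [586.8, 63.4, 104.5]
eef_rot: [179.9, -0.0, 87.4]
ft_force: [-0.1, 0.8, -1.6]
finger_gap: 0.405
grasp_force: 60.7
```

```bash
python3 -c "
from h import *
st()
plan((587.1,63.4,92,87.4,2,1),(587.1,63.4,73,87.4,4,1))"
```

```text
t 18.7 p [586.8  63.4 104.5] r [ 1.7989e+02 -2.0000e-02  8.7430e+01] f [-0.1  0.8 -1.6] gap 0.405 g 60.7
[[[0,0,0,0,0.0002,0.0063,1],[0,0,0,0,0.0002,0.0063,1],[0,0,0,0,0,0.0048,1],[0,0,0,0,0,0.0048,1],[0,0,0,0,0,0.0048,1],[0,0,0,0,0,0.0048,1],[0,0,0,0,0,0,1],[0,0,0,0,0,0,1]]]
```

Emit:
carry_out:
  targets:
    - [[0, 0, 0, 0, 0, 0.0063, 1], [0, 0, 0, 0, 0, 0.0063, 1], [0, 0, 0, 0, 0, 0.005, 1], [0, 0, 0, 0, 0, 0.005, 1], [0, 0, 0, 0, 0, 0.005, 1], [0, 0, 0, 0, 0, 0.005, 1], [0, 0, 0, 0, 0, 0.002, 1], [0, 0, 0, 0, 0, 0, 1]]

```text
time: 19.7
ee_pos: [586.1, 63.2, 68.7]
eef_rot: [-180.0, -0.0, 87.4]
ft_force: [-0.4, 0.0, -1.5]
finger_gap: 0.407
grasp_force: 60.8
```

Emit:
carry_out:
  targets:
    - [[0, 0, 0, 0, 0, 0.0015, 1], [0, 0, 0, 0, 0, 0, 0], [0, 0, 0, 0, 0, 0, 0], [0, 0, 0, 0, 0, 0, 0], [0, 0, 0, 0, 0, -0.02, 0], [0, 0, 0, 0, 0, -0.04, 0], [0, 0, 0, 0, 0, -0.05, 0], [0, 0, 0, 0, 0, -0.025, 0]]

```text
time: 20.7
ee_pos: [587.4, 63.7, 205.5]
eef_rot: [179.7, -0.1, 87.4]
ft_force: [-0.1, 0.2, -0.3]
finger_gap: 0.999
grasp_force: 0.0
```

```bash
python3 -c "
from h import *
st()
plan((429.6,389.1,200,69.9,8,0),(429.6,389.1,200,69.9,3,0))"
```

```text
t 20.7 p [587.4  63.7 205.5] r [ 1.7973e+02 -7.0000e-02  8.7430e+01] f [-0.1  0.2 -0.3] gap 0.999 g 0.0
[[[0,0,0.038,0.0397,-0.0215,0.0007,0],[0,0,0.038,0.0389,-0.023,0.0007,0],[0,0,0.038,0.038,-0.0245,0.0007,0],[0,0,0.038,0.037,-0.0259,0.0007,0],[0,0,0.038,0.036,-0.0273,0.0007,0],[0,0,0.038,0.0349,-0.0287,0.0007,0],[0,0,0.038,0.0338,-0.03,0.0007,0],[0,0,0.038,0.0326,-0.0313,0.0007,0]]]
[[[0,0,0,0,0,0,0],[0,0,0,0,0,0,0],[0,0,0,0,0,0,0],[0,0,0,0,0,0,0],[0,0,0,0,0,0,0],[0,0,0,0,0,0,0],[0,0,0,0,0,0,0],[0,0,0,0,0,0,0]]]
```

Emit:
carry_out:
  targets:
    - [[0, 0, 0.038, 0.0397, -0.0215, 0.0007, 0], [0, 0, 0.038, 0.0389, -0.023, 0.0007, 0], [0, 0, 0.038, 0.038, -0.0245, 0.0007, 0], [0, 0, 0.038, 0.037, -0.0259, 0.0007, 0], [0, 0, 0.038, 0.036, -0.0273, 0.0007, 0], [0, 0, 0.038, 0.0349, -0.0287, 0.0007, 0], [0, 0, 0.038, 0.0338, -0.03, 0.0007, 0], [0, 0, 0.038, 0.0326, -0.0313, 0.0007, 0]]

```text
time: 21.7
ee_pos: [427.5, 389.6, 196.9]
eef_rot: [180.0, -0.0, 69.9]
ft_force: [0.1, 0.2, -0.7]
finger_gap: 0.999
grasp_force: 0.0
```

Emit:
carry_out:
  targets:
    - [[0, 0, 0, 0, 0, 0, 0], [0, 0, 0, 0, 0, 0, 0], [0, 0, 0, 0, 0, 0, 0], [0, 0, 0, 0, 0, 0, 0], [0, 0, 0, 0, 0, 0, 0], [0, 0, 0, 0, 0, 0, 0], [0, 0, 0, 0, 0, 0, 0], [0, 0, 0, 0, 0, 0, 0]]

```text
time: 22.7
ee_pos: [428.2, 388.4, 196.8]
eef_rot: [-180.0, -0.0, 70.0]
ft_force: [-0.6, 0.2, -0.2]
finger_gap: 0.999
grasp_force: 0.0
```

```bash
python3 carts.py pics/w6.png
```

```text
t 22.7 p [428.2 388.4 196.8] r [-1.800e+02 -1.000e-02  7.001e+01] f [-0.6  0.2 -0.2] gap 0.999 g 0.0
[491. 409.] 0.72 bgr [30. 32. 34.] [577.8  14.5 107.2] 0.399
[526. 118.] 0.66 bgr [ 13.  47. 105.] [660.4 379.3  65.8] 0.978
[282. 194.] 0.6 bgr [45. 49. 51.] [430.5 388.7 158.5] 0.972
[484. 413.] 0.56 bgr [39. 40. 44.] [570.    4.8 106.3] 0.549
```

Emit:
carry_out:
  targets:
    - [[0, 0, 0.013, 0.0005, 0.001, 0.0285, 0], [0, 0, 0.013, 0.0005, 0.001, 0.0285, 0], [0, 0, 0, 0, 0, 0.0285, 0], [0, 0, 0, 0, 0, 0.0285, 0], [0, 0, 0, 0, 0, 0.0285, 0], [0, 0, 0, 0, 0, 0, 0], [0, 0, 0, 0, 0, 0, 1], [0, 0, 0, 0, 0, 0, 1]]

```text
time: 23.8
ee_pos: [431.2, 389.4, 55.7]
eef_rot: [179.9, -0.2, 68.5]
ft_force: [-0.3, 0.3, -0.2]
finger_gap: 0.604
grasp_force: 0.0
```

Emit:
carry_out:
  targets:
    - [[0, 0, 0, 0, 0, 0, 1], [0, 0, 0, 0, 0, 0, 1], [0, 0, 0, 0, 0, 0, 1], [0, 0, 0, 0, 0, 0, 1], [0, 0, 0, 0, 0, 0, 1], [0, 0, 0, 0, 0, 0, 1], [0, 0, 0, 0, 0, 0, 1], [0, 0, 0, 0, 0, 0, 1]]

```text
time: 24.8
ee_pos: [430.8, 389.4, 55.6]
eef_rot: [180.0, -0.1, 68.5]
ft_force: [-1.6, -0.2, 6.0]
finger_gap: 0.405
grasp_force: 60.4
```

```bash
python3 -c "
from h import *
st()
p=np.array(env.sense()['ee_pos']);a=np.radians(env.sense()['eef_rot'][2])
off=(430.5-p[0])*np.cos(a)+(388.7-p[1])*np.sin(a);print('cart along tool x',off)
t=87.4;x=585.7-off*np.cos(np.radians(t));y=30.5-off*np.sin(np.radians(t));print(x,y)
plan((p[0],p[1],165,np.degrees(a),2,1),(x,y,165,t,8,1),(x,y,165,t,1,1),(x,y,105,t,2,1),(x,y,105,t,3,1))"
```

```text
t 24.8 p [430.8 389.4  55.6] r [ 1.7995e+02 -1.3000e-01  6.8530e+01] f [-1.6 -0.2  6. ] gap 0.405 g 60.4
cart along tool x -0.8079054933960819
585.7366490073065 31.307073811074932
[[[0,0,0,0,0,-0.0547,1],[0,0,0,0,0,-0.0547,1],[0,0,-0.041,-0.0346,0.0344,0,1],[0,0,-0.041,-0.036,0.033,0,1],[0,0,-0.041,-0.0373,0.0314,0,1],[0,0,-0.041,-0.0385,0.0299,0,1],[0,0,-0.041,-0.0397,0.0283,0,1],[0,0,-0.041,-0.0409,0.0266,0,1]]]
[[[0,0,-0.041,-0.0419,0.0249,0,1],[0,0,-0.041,-0.0429,0.0232,0,1],[0,0,0,0,0,0,1],[0,0,0,0,0,0.03,1],[0,0,0,0,0,0.03,1],[0,0,0,0,0,0,1],[0,0,0,0,0,0,1],[0,0,0,0,0,0,1]]]
```

Emit:
carry_out:
  targets:
    - [[0, 0, 0, 0, 0, -0.0547, 1], [0, 0, 0, 0, 0, -0.0547, 1], [0, 0, -0.041, -0.0346, 0.0344, 0, 1], [0, 0, -0.041, -0.036, 0.033, 0, 1], [0, 0, -0.041, -0.0373, 0.0314, 0, 1], [0, 0, -0.041, -0.0385, 0.0299, 0, 1], [0, 0, -0.041, -0.0397, 0.0283, 0, 1], [0, 0, -0.041, -0.0409, 0.0266, 0, 1]]

```text
time: 25.8
ee_pos: [546.7, 118.0, 163.4]
eef_rot: [-180.0, 0.0, 82.7]
ft_force: [0.2, 0.3, -1.3]
finger_gap: 0.405
grasp_force: 60.5
```

Emit:
carry_out:
  targets:
    - [[0, 0, -0.041, -0.0419, 0.0249, 0, 1], [0, 0, -0.041, -0.0429, 0.0232, 0, 1], [0, 0, 0, 0, 0, 0, 1], [0, 0, 0, 0, 0, 0.03, 1], [0, 0, 0, 0, 0, 0.03, 1], [0, 0, 0, 0, 0, 0, 1], [0, 0, 0, 0, 0, 0, 1], [0, 0, 0, 0, 0, 0, 1]]

```text
time: 26.8
ee_pos: [586.0, 30.9, 105.1]
eef_rot: [179.8, -0.0, 87.3]
ft_force: [0.1, -0.1, -1.1]
finger_gap: 0.411
grasp_force: 60.4
```

```bash
python3 -c "
from h import *
st()
plan((585.7,31.3,92,87.4,2,1),(585.7,31.3,69.5,87.4,5,1))"
```

```text
t 26.8 p [586.   30.9 105.1] r [ 1.7984e+02 -3.0000e-02  8.7330e+01] f [ 0.1 -0.1 -1.1] gap 0.411 g 60.4
[[[0,0,-0.001,0.0002,-0.0002,0.0066,1],[0,0,-0.001,0.0002,-0.0002,0.0066,1],[0,0,0,0,0,0.0045,1],[0,0,0,0,0,0.0045,1],[0,0,0,0,0,0.0045,1],[0,0,0,0,0,0.0045,1],[0,0,0,0,0,0.0045,1],[0,0,0,0,0,0,1]]]
```

Emit:
carry_out:
  targets:
    - [[0, 0, 0, 0.0002, -0.0002, 0.0066, 1], [0, 0, 0, 0.0002, -0.0002, 0.0066, 1], [0, 0, 0, 0, 0, 0.0045, 1], [0, 0, 0, 0, 0, 0.0045, 1], [0, 0, 0, 0, 0, 0.0045, 1], [0, 0, 0, 0, 0, 0.0045, 1], [0, 0, 0, 0, 0, 0.0045, 1], [0, 0, 0, 0, 0, 0, 1]]

```text
time: 27.8
ee_pos: [584.8, 30.9, 67.9]
eef_rot: [180.0, -0.0, 87.3]
ft_force: [1.3, 0.1, -0.7]
finger_gap: 0.407
grasp_force: 60.5
```

Emit:
carry_out:
  targets:
    - [[0, 0, 0, 0, 0, 0.0015, 1], [0, 0, 0, 0, 0, 0, 0], [0, 0, 0, 0, 0, 0, 0], [0, 0, 0, 0, 0, 0, 0], [0, 0, 0, 0, 0, -0.02, 0], [0, 0, 0, 0, 0, -0.04, 0], [0, 0, 0, 0, 0, -0.05, 0], [0, 0, 0, 0, 0, -0.04, 0]]

```text
time: 28.8
ee_pos: [585.0, 30.9, 218.4]
eef_rot: [179.9, -0.0, 87.3]
ft_force: [0.6, 0.5, -0.1]
finger_gap: 0.998
grasp_force: 0.0
```

```bash
python3 -c "
from h import *
st()
plan((425,-215,220,103,6,0),(425,-215,220,103,2,0))"
```

```text
t 28.8 p [585.   30.9 218.4] r [ 1.7992e+02 -3.0000e-02  8.7320e+01] f [ 0.6  0.5 -0.1] gap 0.998 g 0.0
[[[0,0,-0.046,-0.0422,-0.0247,-0.0003,0],[0,0,-0.046,-0.041,-0.0266,-0.0003,0],[0,0,-0.046,-0.0398,-0.0285,-0.0003,0],[0,0,-0.046,-0.0384,-0.0302,-0.0003,0],[0,0,-0.046,-0.037,-0.032,-0.0003,0],[0,0,-0.046,-0.0355,-0.0336,-0.0003,0],[0,0,0,0,0,0,0],[0,0,0,0,0,0,0]]]
```

Emit:
carry_out:
  targets:
    - [[0, 0, -0.046, -0.0422, -0.0247, 0, 0], [0, 0, -0.046, -0.041, -0.0266, 0, 0], [0, 0, -0.046, -0.0398, -0.0285, 0, 0], [0, 0, -0.046, -0.0384, -0.0302, 0, 0], [0, 0, -0.046, -0.037, -0.032, 0, 0], [0, 0, -0.046, -0.0355, -0.0336, 0, 0], [0, 0, 0, 0, 0, 0, 0], [0, 0, 0, 0, 0, 0, 0]]

```text
time: 29.8
ee_pos: [425.3, -214.8, 216.5]
eef_rot: [179.9, -0.0, 103.1]
ft_force: [0.9, 0.1, 0.5]
finger_gap: 0.999
grasp_force: 0.0
```

Emit:
carry_out:
  targets:
    - [[0, 0, 0, 0, 0, 0, 0], [0, 0, 0, 0, 0, 0, 0], [0, 0, 0, 0, 0, 0, 0], [0, 0, 0, 0, 0, 0, 0], [0, 0, 0, 0, 0, 0, 0], [0, 0, 0, 0, 0, 0, 0], [0, 0, 0, 0, 0, 0, 0], [0, 0, 0, 0, 0, 0, 0]]

```text
time: 30.8
ee_pos: [424.9, -215.3, 216.4]
eef_rot: [-180.0, -0.0, 103.1]
ft_force: [-0.6, -0.7, -0.4]
finger_gap: 1.0
grasp_force: 0.0
```

```bash
python3 - <<'E'
from h import *
st();k=cal("wrist");im=env.camera("wrist");cv2.imwrite("pics/w7.png",im)
for n,z in dict(rod=0,rod_tip=6,rod_face=6,rod_grip=28).items(): print(n,*tips("wrist",n,z,k,.4))
ROD=[box(-15,15,-6,0,0)+box(-15,15,-6,0,18),box(-6,6,-80,-40,0)+box(-6,6,-80,-40,40),box(-5,5,-40,0,1)+box(-5,5,-40,0,11),box(-5,5,0,179,1)+box(-5,5,0,179,11)+[[0,191,6]]]
for d in env.cut_out("wrist","rod"):
    if d["confidence"]>.3: print(np.round(d["extent"]),round(d["confidence"],2),*fit(k,d["pixels"],ROD,400,-227,(5,15,25)))
E
```

```text
t 30.8 p [ 424.9 -215.3  216.4] r [-180.     -0.    103.12] f [-0.6 -0.7 -0.4] gap 1.0 g 0.0
rod ([407.3, -228.0, 0.0], [262.0, 191.0], 0.97)
rod_tip
rod_face ([404.8, -226.7, 6.0], [260.0, 190.0], 0.72) ([402.7, -225.0, 6.0], [258.0, 188.0], 0.46)
rod_grip ([416.1, -284.6, 28.0], [257.0, 252.0], 0.89)
[257. 138.  28. 276.] 0.77 [ 402.2 -227.5   11.9] 0.919
```

View pics/w7.png

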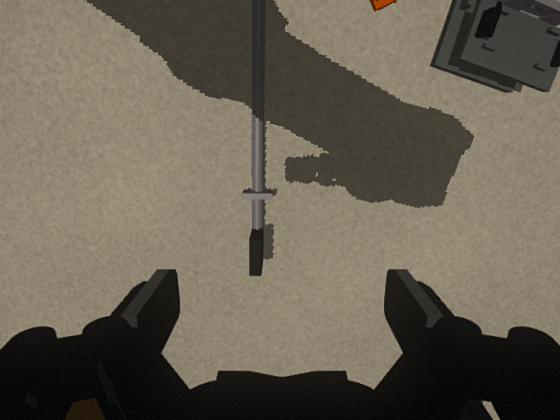

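The wrist view shows the rod vertical at column 258. Its flange is at (258,192) and its paddle at (256,252), which agrees with the fit (face about (402,-227), yaw about 12°). Nothing else here looks like the rod.

```bash
python3 -c "
from h import *
plan((415.7,-287.5,120,102,3,0),(415.7,-287.5,10,102,4,0))"
```

```text
[[[0,0,0.007,-0.0227,-0.0085,0.0321,0],[0,0,0.007,-0.0228,-0.0083,0.0321,0],[0,0,0.007,-0.0228,-0.0082,0.0321,0],[0,0,0,0,0,0.0275,0],[0,0,0,0,0,0.0275,0],[0,0,0,0,0,0.0275,0],[0,0,0,0,0,0.0275,0],[0,0,0,0,0,0,0]]]
```

Emit:
carry_out:
  targets:
    - [[0, 0, 0.007, -0.0227, -0.0085, 0.0321, 0], [0, 0, 0.007, -0.0228, -0.0083, 0.0321, 0], [0, 0, 0.007, -0.0228, -0.0082, 0.0321, 0], [0, 0, 0, 0, 0, 0.0275, 0], [0, 0, 0, 0, 0, 0.0275, 0], [0, 0, 0, 0, 0, 0.0275, 0], [0, 0, 0, 0, 0, 0.0275, 0], [0, 0, 0, 0, 0, 0, 0]]

```text
time: 32.1
ee_pos: [414.6, -286.7, 8.6]
eef_rot: [-179.8, -0.2, 101.9]
ft_force: [0.2, 0.4, -0.1]
finger_gap: 1.0
grasp_force: 0.0
```

Emit:
carry_out:
  targets:
    - [[0, 0, 0, 0, 0, 0, 0], [0, 0, 0, 0, 0, 0, 1], [0, 0, 0, 0, 0, 0, 1], [0, 0, 0, 0, 0, 0, 1], [0, 0, 0, 0, 0, 0, 1], [0, 0, 0, 0, 0, 0, 1], [0, 0, 0, 0, 0, 0, 1], [0, 0, 0, 0, 0, 0, 1]]
  force: 100

```text
time: 33.1
ee_pos: [415.7, -287.5, 10.6]
eef_rot: [180.0, 0.0, 101.9]
ft_force: [-0.7, 0.7, 4.6]
finger_gap: 0.125
grasp_force: 97.9
```

Emit:
carry_out:
  targets:
    - [[0, 0, 0, 0, 0, 0, 1], [0, 0, 0, 0, 0, 0, 1], [0, 0, 0, 0, 0, 0, 1], [0, 0, 0, 0, 0, -0.02, 1], [0, 0, 0, 0, 0, -0.03, 1], [0, 0, 0, 0, 0, -0.03, 1], [0, 0, 0, 0, 0, -0.01, 1], [0, 0, 0, 0, 0, 0, 1]]

```text
time: 34.1
ee_pos: [415.5, -287.6, 100.0]
eef_rot: [180.0, 0.0, 101.9]
ft_force: [0.2, -0.1, -1.3]
finger_gap: 0.123
grasp_force: 97.5
```

```bash
python3 -c "
from h import *
plan((415.5,-300,150,101.9,1,1),(569.8,-322,150,87.4,5,1),(569.8,-322,150,87.4,2,1))"
```

```text
[[[0,0,0,-0.0122,-0.0026,-0.05,1],[0,0,0.051,-0.0107,0.0293,0,1],[0,0,0.051,-0.0092,0.0298,0,1],[0,0,0.051,-0.0077,0.0302,0,1],[0,0,0.051,-0.0061,0.0306,0,1],[0,0,0.051,-0.0046,0.0308,0,1],[0,0,0,0,0,0,1],[0,0,0,0,0,0,1]]]
```

Emit:
carry_out:
  targets:
    - [[0, 0, 0, -0.0122, -0.0026, -0.05, 1], [0, 0, 0.051, -0.0107, 0.0293, 0, 1], [0, 0, 0.051, -0.0092, 0.0298, 0, 1], [0, 0, 0.051, -0.0077, 0.0302, 0, 1], [0, 0, 0.051, -0.0061, 0.0306, 0, 1], [0, 0, 0.051, -0.0046, 0.0308, 0, 1], [0, 0, 0, 0, 0, 0, 1], [0, 0, 0, 0, 0, 0, 1]]

```text
time: 35.1
ee_pos: [568.4, -321.7, 148.2]
eef_rot: [-179.8, -0.1, 87.3]
ft_force: [-1.1, 0.7, -1.0]
finger_gap: 0.126
grasp_force: 97.9
```

Emit:
carry_out:
  targets:
    - [[0, 0, 0, 0, 0, 0.024, 1], [0, 0, 0, 0, 0, 0.024, 1], [0, 0, 0, 0, 0, 0.024, 1], [0, 0, 0, 0, 0, 0, 1], [0, 0, 0, 0, 0, 0, 1], [0, 0, 0, 0, 0, 0, 1], [0, 0, 0, 0, 0, 0, 1], [0, 0, 0, 0, 0, 0, 1]]

```text
time: 36.1
ee_pos: [570.1, -322.2, 78.6]
eef_rot: [180.0, 0.0, 87.3]
ft_force: [-0.5, 0.1, -0.8]
finger_gap: 0.121
grasp_force: 97.8
```

```bash
python3 - <<'E'
from h import *
st();k=cal("wrist");im=env.camera("wrist");cv2.imwrite("pics/w8.png",im)
s=env.sense()
for c in("top","side"):
    i2=env.camera(c);cv2.imwrite(f"pics/{c}8.png",i2);kc=cal(c)
    for n,z in dict(rod_tip=73,rod_face=73,rack_entry=73,rack_exit=73).items(): print(c,n,*tips(c,n,z,kc,.4))
    t=np.radians(87.4);p=s["ee_pos"];e=np.array([p[0]+252*np.cos(t),p[1]+252*np.sin(t),p[2]-4.6]);print("expect tip",e.round(1),proj(kc,e).round(1),"entry",proj(kc,rackpts((587.1,62.5,-.045),[[0,-87,73]])).round(1))
    o=i2.copy();
    for b in RACKB: cv2.polylines(o,[np.round(proj(kc,rackpts((587.1,62.5,-.045),b))*8).astype(int)],True,(0,255,255),1,cv2.LINE_AA,3)
    a=i2;u,v=proj(kc,e)[0].round().astype(int)
    P=[x[max(v-70,0):v+50,max(u-65,0):u+65] for x in (a,o)]
    cv2.imwrite(f"pics/{c}8c.png",cv2.resize(np.hstack(P),None,fx=3,fy=3,interpolation=cv2.INTER_CUBIC))
E
```

```text
t 36.1 p [ 570.1 -322.2   78.6] r [1.7996e+02 2.0000e-02 8.7310e+01] f [-0.5  0.1 -0.8] gap 0.121 g 97.8
top rod_tip ([579.1, -71.3, 73.0], [322.0, 216.0], 0.8) ([579.1, 63.1, 73.0], [267.0, 216.0], 0.57)
top rod_face ([567.0, -255.9, 73.0], [398.0, 220.0], 0.97)
top rack_entry ([579.1, -24.8, 73.0], [303.0, 216.0], 0.96)
top rack_exit ([597.4, 150.2, 73.0], [231.0, 209.0], 0.62)
expect tip [581.5 -70.4  73.9] [[321.8 214.9]] entry [[302.8 214.4]]
side rod_tip ([579.9, -68.9, 73.0], [286.0, 176.0], 0.84)
side rod_face ([573.7, -260.1, 73.0], [308.0, 132.0], 0.68)
side rack_entry ([585.3, -33.9, 73.0], [280.0, 185.0], 0.76) ([571.4, -259.9, 73.0], [309.0, 132.0], 0.74)
side rack_exit ([592.2, 139.9, 73.0], [254.0, 235.0], 0.89)
expect tip [581.5 -70.4  73.9] [[285.4 175.2]] entry [[279.3 187.4]]
```

View pics/side8c.png

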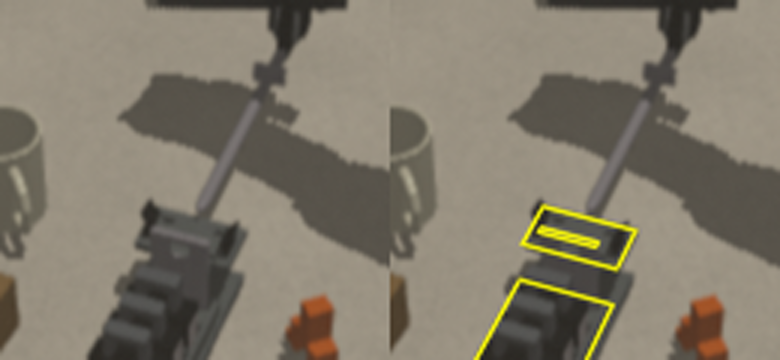

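View pics/w8.png

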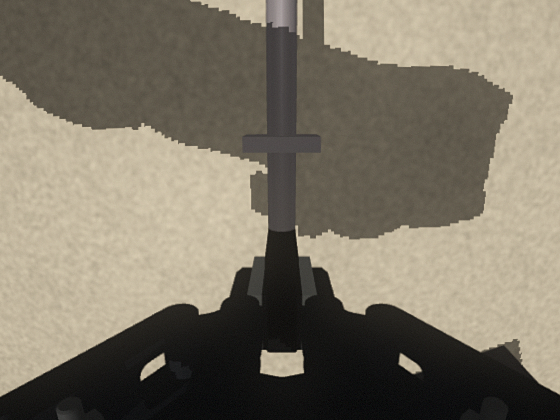

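The side crop shows the rod tip just short of the ledge and in line with the bracket, and the overlay agrees. Three cartridges stand in the bays. The wrist view shows the rod straight at column 281, with its flange at (281,144). I'll start threading.

Emit:
carry_out:
  targets:
    - [[0, 0, -0.001, 0.008, 0, 0.0008, 1], [0, 0, 0, 0.008, 0, 0, 1], [0, 0, 0, 0.008, 0, 0, 1], [0, 0, 0, 0.008, 0, 0, 1], [0, 0, 0, 0.008, 0, 0, 1], [0, 0, 0, 0.008, 0, 0, 1], [0, 0, 0, 0.008, 0, 0, 1], [0, 0, 0, 0.004, 0, 0, 1]]

```text
time: 37.65
ee_pos: [572.8, -261.2, 77.4]
eef_rot: [180.0, -0.0, 87.4]
ft_force: [-0.3, -0.4, -0.6]
finger_gap: 0.121
grasp_force: 97.8
```

Emit:
carry_out:
  targets:
    - [[0, 0, 0, 0.006, 0, 0, 1], [0, 0, 0, 0.006, 0, 0, 1], [0, 0, 0, 0.006, 0, 0, 1], [0, 0, 0, 0.006, 0, 0, 1], [0, 0, 0, 0.006, 0, 0, 1], [0, 0, 0, 0.006, 0, 0, 1], [0, 0, 0, 0.006, 0, 0, 1], [0, 0, 0, 0, 0, 0, 1]]

```text
time: 38.65
ee_pos: [574.7, -219.3, 77.4]
eef_rot: [180.0, -0.0, 87.4]
ft_force: [-0.3, 0.5, -0.1]
finger_gap: 0.126
grasp_force: 97.8
```

```bash
cat > axis.py <<'E'
from h import *
st();p=env.sense()["ee_pos"];x,y,a=587.1,62.5,-.045
d=np.array(p[:2])-[x,y];print("rack frame",np.round([d[0]*np.cos(a)+d[1]*np.sin(a),-d[0]*np.sin(a)+d[1]*np.cos(a)],1))
E
python3 axis.py
```

```text
t 38.65 p [ 574.7 -219.3   77.4] r [ 1.800e+02 -3.000e-02  8.744e+01] f [-0.3  0.5 -0.1] gap 0.126 g 97.8
rack frame [   0.3 -282. ]
```

Emit:
carry_out:
  targets:
    - [[0, 0, 0, 0.008, 0, 0, 1], [0, 0, 0, 0.008, 0, 0, 1], [0, 0, 0, 0.008, 0, 0, 1], [0, 0, 0, 0.008, 0, 0, 1], [0, 0, 0, 0.008, 0, 0, 1], [0, 0, 0, 0.008, 0, 0, 1], [0, 0, 0, 0.008, 0, 0, 1], [0, 0, 0, 0.004, 0, 0, 1]]

```text
time: 39.65
ee_pos: [577.5, -159.4, 77.4]
eef_rot: [180.0, -0.0, 87.4]
ft_force: [-0.4, -0.3, -0.5]
finger_gap: 0.124
grasp_force: 97.8
```

Emit:
carry_out:
  targets:
    - [[0, 0, 0, 0.008, 0, 0, 1], [0, 0, 0, 0.008, 0, 0, 1], [0, 0, 0, 0.008, 0, 0, 1], [0, 0, 0, 0.008, 0, 0, 1], [0, 0, 0, 0.008, 0, 0, 1], [0, 0, 0, 0.008, 0, 0, 1], [0, 0, 0, 0.008, 0, 0, 1], [0, 0, 0, 0.004, 0, 0, 1]]

```text
time: 40.65
ee_pos: [580.2, -99.4, 77.4]
eef_rot: [180.0, -0.0, 87.4]
ft_force: [0.1, 0.7, -0.3]
finger_gap: 0.122
grasp_force: 97.8
```

```bash
python3 axis.py
```

```text
t 40.65 p [580.2 -99.4  77.4] r [ 1.800e+02 -2.000e-02  8.742e+01] f [ 0.1  0.7 -0.3] gap 0.122 g 97.8
rack frame [   0.3 -162.1]
```

Emit:
carry_out:
  targets:
    - [[0, 0, 0, 0.002, 0, 0, 1], [0, 0, 0, 0.002, 0, 0, 1], [0, 0, 0, 0.002, 0, 0, 1], [0, 0, 0, 0.002, 0, 0, 1], [0, 0, 0, 0.001, 0, 0, 1], [0, 0, 0, 0.001, 0, 0, 1], [0, 0, 0, 0.001, 0, 0, 1], [0, 0, 0, 0.001, 0, 0, 1]]

```text
time: 41.65
ee_pos: [580.6, -88.3, 77.3]
eef_rot: [-180.0, -0.0, 87.4]
ft_force: [-0.1, -0.3, -0.9]
finger_gap: 0.12
grasp_force: 97.8
```

Emit:
carry_out:
  targets:
    - [[0, 0, 0, 0.0005, 0, 0, 1], [0, 0, 0, 0.0005, 0, 0, 1], [0, 0, 0, 0.0005, 0, 0, 1], [0, 0, 0, 0.0005, 0, 0, 1], [0, 0, 0, 0.0005, 0, 0, 1], [0, 0, 0, 0.0005, 0, 0, 1], [0, 0, 0, 0, 0, 0, 1], [0, 0, 0, 0, 0, 0, 1]]

```text
time: 42.65
ee_pos: [580.8, -85.7, 77.4]
eef_rot: [-180.0, 0.0, 87.4]
ft_force: [-0.4, -1.2, -0.9]
finger_gap: 0.124
grasp_force: 97.9
```

Emit:
carry_out:
  targets:
    - [[0, 0, 0, 0.0005, 0, 0, 1], [0, 0, 0, 0.0005, 0, 0, 1], [0, 0, 0, 0.0005, 0, 0, 1], [0, 0, 0, 0.0005, 0, 0, 1], [0, 0, 0, 0, 0, 0, 1], [0, 0, 0, 0, 0, 0, 1], [0, 0, 0, 0, 0, 0, 1], [0, 0, 0, 0, 0, 0, 1]]

```text
time: 43.65
ee_pos: [580.7, -85.6, 77.5]
eef_rot: [-180.0, 0.2, 87.3]
ft_force: [-1.9, -5.9, 0.3]
finger_gap: 0.124
grasp_force: 98.1
```

Emit:
carry_out:
  targets:
    - [[0, 0, 0, 0.0005, 0, 0, 1], [0, 0, 0, 0.0005, 0, 0, 1], [0, 0, 0, 0, 0, 0.001, 1], [0, 0, 0, 0, 0, 0.001, 1], [0, 0, 0, 0, 0, 0.0007, 1], [0, 0, 0, 0, 0, 0, 1], [0, 0, 0, 0, 0, 0, 1], [0, 0, 0, 0, 0, 0, 1]]

```text
time: 44.65
ee_pos: [581.1, -85.6, 75.3]
eef_rot: [180.0, 0.2, 87.2]
ft_force: [-0.8, -6.8, 3.3]
finger_gap: 0.12
grasp_force: 98.5
```

Emit:
carry_out:
  targets:
    - [[0, 0, 0, 0, 0, 0, 0.5], [0, 0, 0, 0, 0, 0, 0.5], [0, 0, 0, 0, 0, 0, 0.5], [0, 0, 0, -0.002, 0, 0, 0.5], [0, 0, 0, 0, 0, -0.02, 0.5], [0, 0, 0, 0, 0, -0.05, 0.5], [0, 0, 0, 0, 0, -0.05, 0], [0, 0, 0, 0, 0, -0.02, 0]]

```text
time: 45.65
ee_pos: [582.4, -84.0, 218.1]
eef_rot: [179.7, -0.0, 87.4]
ft_force: [0.5, -0.6, -0.7]
finger_gap: 0.902
grasp_force: 0.0
```

```bash
python3 -c "
from h import *
st()
plan((455,65,215,90,6,0),(455,65,215,90,2,0))"
```

```text
t 45.65 p [582.4 -84.  218.1] r [ 1.7966e+02 -1.0000e-02  8.7380e+01] f [ 0.5 -0.6 -0.7] gap 0.902 g 0.0
[[[0,0,-0.008,0.0238,-0.0223,0.0005,0],[0,0,-0.008,0.024,-0.0222,0.0005,0],[0,0,-0.008,0.0242,-0.022,0.0005,0],[0,0,-0.008,0.0243,-0.0218,0.0005,0],[0,0,-0.008,0.0245,-0.0216,0.0005,0],[0,0,-0.008,0.0247,-0.0214,0.0005,0],[0,0,0,0,0,0,0],[0,0,0,0,0,0,0]]]
```

Emit:
carry_out:
  targets:
    - [[0, 0, -0.008, 0.0238, -0.0223, 0, 0], [0, 0, -0.008, 0.024, -0.0222, 0, 0], [0, 0, -0.008, 0.0242, -0.022, 0, 0], [0, 0, -0.008, 0.0243, -0.0218, 0, 0], [0, 0, -0.008, 0.0245, -0.0216, 0, 0], [0, 0, -0.008, 0.0247, -0.0214, 0, 0], [0, 0, 0, 0, 0, 0, 0], [0, 0, 0, 0, 0, 0, 0]]

```text
time: 46.65
ee_pos: [453.9, 63.9, 214.7]
eef_rot: [180.0, 0.0, 90.1]
ft_force: [-0.0, -0.3, -0.4]
finger_gap: 1.0
grasp_force: 0.0
```

Emit:
carry_out:
  targets:
    - [[0, 0, 0, 0, 0, 0, 0], [0, 0, 0, 0, 0, 0, 0], [0, 0, 0, 0, 0, 0, 0], [0, 0, 0, 0, 0, 0, 0], [0, 0, 0, 0, 0, 0, 0], [0, 0, 0, 0, 0, 0, 0], [0, 0, 0, 0, 0, 0, 0], [0, 0, 0, 0, 0, 0, 0]]

```text
time: 47.65
ee_pos: [453.3, 64.6, 214.6]
eef_rot: [180.0, -0.0, 90.1]
ft_force: [0.1, 0.2, -0.6]
finger_gap: 0.997
grasp_force: 0.0
```

```bash
python3 - <<'E'
from h import *
st();k=cal("wrist");im=env.camera("wrist");cv2.imwrite("pics/w9.png",im)
print("grip",*tips("wrist","keeper_grip",50,k,.4))
for d in env.cut_out("wrist","keeper"):
    if d["confidence"]>.3:
        e=d["extent"];p=plane(k,e[:2],25)[0]
        print(np.round(e[:2]),round(d["confidence"],2),"bgr",im[d["pixels"]].mean(0).round(),*fit(k,d["pixels"],KEEP,p[0],p[1],(-60,-30,0,30,60,90)))
E
```

```text
t 47.65 p [453.3  64.6 214.6] r [ 1.800e+02 -1.000e-02  9.012e+01] f [ 0.1  0.2 -0.6] gap 0.997 g 0.0
grip ([460.4, -6.6, 50.0], [288.0, 266.0], 0.92) ([451.1, 79.1, 50.0], [279.0, 178.0], 0.83) ([428.2, 168.0, 50.0], [251.0, 72.0], 0.79) ([569.3, 11.7, 50.0], [403.0, 249.0], 0.42)
[281. 172.] 0.95 bgr [46. 49. 50.] [452.2  79.1  13.6] 0.945
[288. 252.] 0.86 bgr [ 17.  68. 147.] [460.3  -4.1 -51.1] 0.92
[256.  78.] 0.65 bgr [ 49. 124.  37.] [426.1 167.9  65.6] 0.941
```

View pics/w9.png

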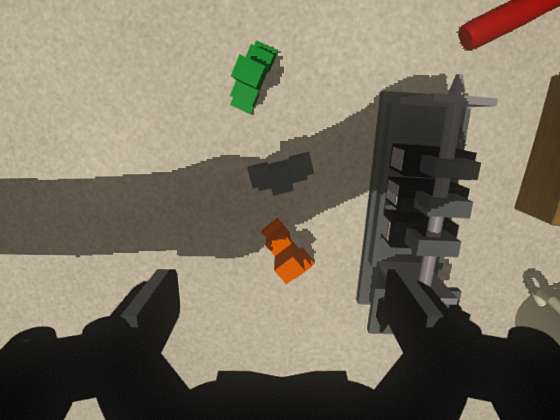

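The wrist view shows the rod through all three loops and the far bracket, at (440,200). Keeper-shaped things: green (256,78), grey (281,172) and orange (288,252). Grey fits the description and its colour reading is neutral. I'll go to the pre-grasp and confirm it in a crop.

```bash
python3 -c "
from h import *
im=cv2.imread('pics/w9.png');crop(im,275,165,160,240,2.4,'pics/w9c.png')
plan((452.2,79.1,135,103.6,3,0),(452.2,79.1,135,103.6,5,0))"
```

```text
[[[0,0,-0.078,0.0049,-0.0004,0.0265,0],[0,0,-0.078,0.0049,0,0.0265,0],[0,0,-0.078,0.0048,0.0004,0.0265,0],[0,0,0,0,0,0,0],[0,0,0,0,0,0,0],[0,0,0,0,0,0,0],[0,0,0,0,0,0,0],[0,0,0,0,0,0,0]]]
```

View pics/w9c.png

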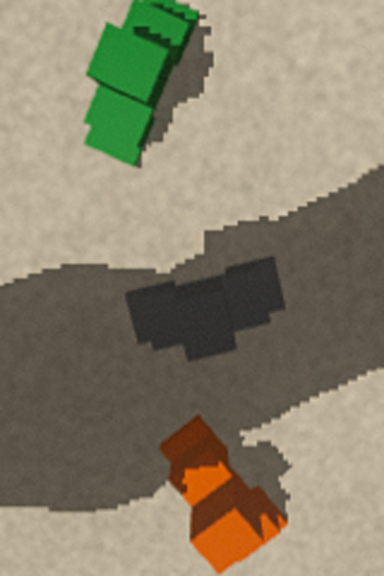

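The crop confirms that the middle one is neutral grey (in the arm's shadow), and the others are plainly green and orange. The middle one is the keeper.

Emit:
carry_out:
  targets:
    - [[0, 0, -0.078, 0.0049, -0.0004, 0.0265, 0], [0, 0, -0.078, 0.0049, 0, 0.0265, 0], [0, 0, -0.078, 0.0048, 0.0004, 0.0265, 0], [0, 0, 0, 0, 0, 0, 0], [0, 0, 0, 0, 0, 0, 0], [0, 0, 0, 0, 0, 0, 0], [0, 0, 0, 0, 0, 0, 0], [0, 0, 0, 0, 0, 0, 0]]

```text
time: 48.8
ee_pos: [452.4, 79.0, 135.6]
eef_rot: [179.9, 0.0, 103.5]
ft_force: [-0.7, -0.1, 0.6]
finger_gap: 0.998
grasp_force: 0.0
```

```bash
cat > keep.py <<'E'
from h import *
import sys
st();k=cal("wrist");im=env.camera("wrist");cv2.imwrite(sys.argv[1],im)
for d in env.cut_out("wrist","keeper"):
    if d["confidence"]>.3:
        e=d["extent"];p=plane(k,e[:2],25)[0]
        c=im[d["pixels"]].mean(0).round()
        if np.ptp(c)<20: print(np.round(e[:2]),round(d["confidence"],2),"bgr",c,*fit(k,d["pixels"],KEEP,p[0],p[1],(0,15,30)))
E
python3 keep.py pics/w10.png
```

```text
t 48.8 p [452.4  79.  135.6] r [1.7995e+02 1.0000e-02 1.0350e+02] f [-0.7 -0.1  0.6] gap 0.998 g 0.0
[281. 214.] 0.66 bgr [47. 49. 50.] [452.1  79.1  13.5] 0.94
```

Emit:
carry_out:
  targets:
    - [[0, 0, 0, 0, 0, 0.0249, 0], [0, 0, 0, 0, 0, 0.0249, 0], [0, 0, 0, 0, 0, 0.0249, 0], [0, 0, 0, 0, 0, 0.0249, 0], [0, 0, 0, 0, 0, 0, 0], [0, 0, 0, 0, 0, 0, 0], [0, 0, 0, 0, 0, 0, 1], [0, 0, 0, 0, 0, 0, 1]]
  force: 80

```text
time: 49.9
ee_pos: [452.7, 79.1, 36.3]
eef_rot: [179.9, 0.0, 103.5]
ft_force: [1.5, -0.4, -0.4]
finger_gap: 0.601
grasp_force: 0.0
```

Emit:
carry_out:
  targets:
    - [[0, 0, 0, 0, 0, 0, 1], [0, 0, 0, 0, 0, 0, 1], [0, 0, 0, 0, 0, 0, 1], [0, 0, 0, 0, 0, 0, 1], [0, 0, 0, 0, 0, 0, 1], [0, 0, 0, 0, 0, 0, 1], [0, 0, 0, 0, 0, 0, 1], [0, 0, 0, 0, 0, 0, 1]]

```text
time: 50.9
ee_pos: [452.3, 79.1, 35.9]
eef_rot: [180.0, 0.0, 103.5]
ft_force: [-0.6, -0.4, 6.1]
finger_gap: 0.196
grasp_force: 78.7
```

```bash
python3 -c "
from h import *
st()
p=np.array(env.sense()['ee_pos']);a=np.radians(env.sense()['eef_rot'][2])
off=(452.1-p[0])*np.cos(a)+(79.1-p[1])*np.sin(a);print('keeper along tool x',off)
plan((p[0],p[1],190,np.degrees(a),3,1),(582.3,-44.4,190,87.4,5,1))"
```

```text
t 50.9 p [452.3  79.1  35.9] r [1.7997e+02 1.0000e-02 1.0352e+02] f [-0.6 -0.4  6.1] gap 0.196 g 78.7
keeper along tool x 0.03532718418324227
[[[0,0,0,0,0,-0.0514,1],[0,0,0,0,0,-0.0514,1],[0,0,0,0,0,-0.0514,1],[0,0,0.056,-0.0301,0.0195,0,1],[0,0,0.056,-0.029,0.0212,0,1],[0,0,0.056,-0.0277,0.0228,0,1],[0,0,0.056,-0.0264,0.0243,0,1],[0,0,0.056,-0.025,0.0257,0,1]]]
```

Emit:
carry_out:
  targets:
    - [[0, 0, 0, 0, 0, -0.0514, 1], [0, 0, 0, 0, 0, -0.0514, 1], [0, 0, 0, 0, 0, -0.0514, 1], [0, 0, 0.056, -0.0301, 0.0195, 0, 1], [0, 0, 0.056, -0.029, 0.0212, 0, 1], [0, 0, 0.056, -0.0277, 0.0228, 0, 1], [0, 0, 0.056, -0.0264, 0.0243, 0, 1], [0, 0, 0.056, -0.025, 0.0257, 0, 1]]

```text
time: 51.9
ee_pos: [582.6, -45.3, 189.0]
eef_rot: [-179.9, -0.0, 87.4]
ft_force: [-0.1, -0.0, -1.3]
finger_gap: 0.198
grasp_force: 78.4
```

Emit:
carry_out:
  targets:
    - [[0, 0, 0, 0, 0, 0, 1], [0, 0, 0, 0, 0, 0, 1], [0, 0, 0, 0, 0, 0, 1], [0, 0, 0, 0, 0, 0, 1], [0, 0, 0, 0, 0, 0, 1], [0, 0, 0, 0, 0, 0, 1], [0, 0, 0, 0, 0, 0, 1], [0, 0, 0, 0, 0, 0, 1]]

```text
time: 52.9
ee_pos: [582.3, -44.4, 189.7]
eef_rot: [-180.0, -0.0, 87.5]
ft_force: [-0.7, 0.2, -0.4]
finger_gap: 0.196
grasp_force: 78.4
```

```bash
sed -i 's/pics\/w4/pics\/w11/' bracket.py; python3 bracket.py; python3 axis.py; python3 - <<'E'
from h import *
k=cal("wrist");im=cv2.imread("pics/w11.png");o=im.copy()
pose=(587.1,62.5,-.045)
B=RACKB+[box(s*24-5,s*24+5,-107+t*12,-107+t*14,70) for s in(-1,1) for t in(-1,1)]
for b in B: cv2.polylines(o,[np.round(proj(k,rackpts(pose,b))*8).astype(int)],True,(0,255,255),1,cv2.LINE_AA,3)
cv2.imwrite("pics/w11o.png",np.hstack([cv2.resize(x[170:420,180:380],None,fx=2,fy=2,interpolation=cv2.INTER_CUBIC) for x in(im,o)]))
E
```

```text
t 52.9 p [582.3 -44.4 189.7] r [-180.     -0.     87.48] f [-0.7  0.2 -0.4] gap 0.196 g 78.4
t 52.95 p [582.3 -44.4 189.7] r [-180.     -0.     87.48] f [ 0.1  0.1 -0.6] gap 0.196 g 78.4
drift [-0.    0.    0.01]
t 52.95 p [582.3 -44.4 189.7] r [-180.     -0.     87.48] f [ 0.1  0.1 -0.6] gap 0.196 g 78.4
rack frame [   0. -107.]
```

View pics/w11o.png

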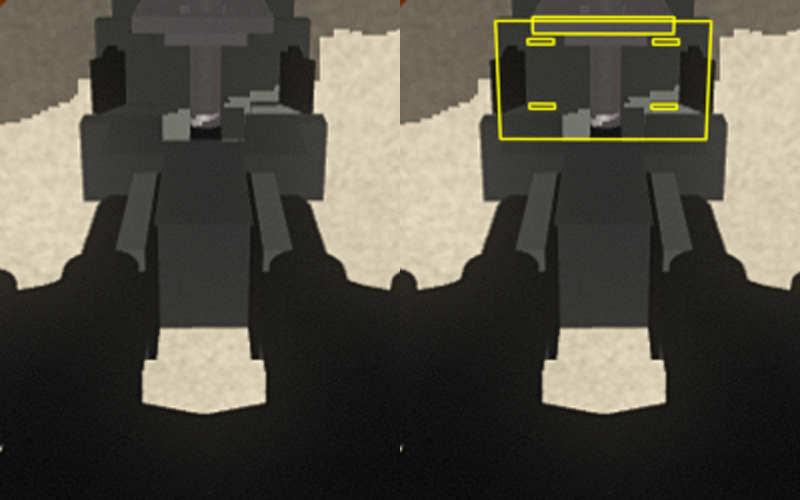

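The picture shows the keeper held level in front of the latch, and the overlay fits the ledge and bracket edges to within about 1 px. The rod's neck is at about (205,90) in the crop. I'll descend in stages.

Emit:
carry_out:
  targets:
    - [[0, 0, 0.001, 0, 0, 0.02, 1], [0, 0, 0, 0, 0, 0.02, 1], [0, 0, 0, 0, 0, 0.015, 1], [0, 0, 0, 0, 0, 0.008, 1], [0, 0, 0, 0, 0, 0, 1], [0, 0, 0, 0, 0, 0, 1], [0, 0, 0, 0, 0, 0, 1], [0, 0, 0, 0, 0, 0, 1]]

```text
time: 53.95
ee_pos: [582.6, -44.4, 127.2]
eef_rot: [179.9, -0.0, 87.4]
ft_force: [0.3, -1.0, -1.8]
finger_gap: 0.195
grasp_force: 78.4
```

Emit:
carry_out:
  targets:
    - [[0, 0, 0, 0, 0, 0.003, 1], [0, 0, 0, 0, 0, 0.003, 1], [0, 0, 0, 0, 0, 0.003, 1], [0, 0, 0, 0, 0, 0.003, 1], [0, 0, 0, 0, 0, 0, 1], [0, 0, 0, 0, 0, 0, 1], [0, 0, 0, 0, 0, 0, 1], [0, 0, 0, 0, 0, 0, 1]]

```text
time: 54.95
ee_pos: [582.3, -44.3, 114.9]
eef_rot: [180.0, -0.0, 87.4]
ft_force: [-1.8, -0.1, 3.2]
finger_gap: 0.197
grasp_force: 79.0
```

```bash
python3 axis.py
```

```text
t 54.95 p [582.3 -44.3 114.9] r [180.    -0.    87.43] f [-1.8 -0.1  3.2] gap 0.197 g 79.0
rack frame [   0.  -106.9]
```

Emit:
carry_out:
  targets:
    - [[0, 0, 0, 0, 0, 0.0015, 1], [0, 0, 0, 0, 0, 0.0015, 1], [0, 0, 0, 0, 0, 0.0015, 1], [0, 0, 0, 0, 0, 0.0015, 1], [0, 0, 0, 0, 0, 0.0015, 1], [0, 0, 0, 0, 0, 0, 1], [0, 0, 0, 0, 0, 0, 1], [0, 0, 0, 0, 0, 0, 1]]

```text
time: 55.95
ee_pos: [582.5, -44.0, 107.9]
eef_rot: [180.0, -0.0, 87.4]
ft_force: [-1.0, 1.0, 6.8]
finger_gap: 0.195
grasp_force: 80.5
```

Emit:
carry_out:
  targets:
    - [[0, 0, 0, 0, 0, 0.0015, 1], [0, 0, 0, 0, 0, 0.0015, 1], [0, 0, 0, 0, 0, 0.0015, 1], [0, 0, 0, 0, 0, 0.0015, 1], [0, 0, 0, 0, 0, 0, 1], [0, 0, 0, 0, 0, 0, 1], [0, 0, 0, 0, 0, 0, 1], [0, 0, 0, 0, 0, 0, 1]]

```text
time: 56.95
ee_pos: [582.3, -44.4, 101.1]
eef_rot: [-180.0, -0.0, 87.4]
ft_force: [-0.5, -0.0, -0.7]
finger_gap: 0.199
grasp_force: 79.6
```

Emit:
carry_out:
  targets:
    - [[0, 0, 0, 0, 0, 0.001, 1], [0, 0, 0, 0, 0, 0.001, 1], [0, 0, 0, 0, 0, 0.0005, 1], [0, 0, 0, 0, 0, 0, 1], [0, 0, 0, 0, 0, 0, 1], [0, 0, 0, 0, 0, 0, 1], [0, 0, 0, 0, 0, 0, 1], [0, 0, 0, 0, 0, 0, 1]]

```text
time: 57.95
ee_pos: [582.3, -44.3, 99.9]
eef_rot: [180.0, 0.0, 87.4]
ft_force: [-2.6, -0.6, 6.2]
finger_gap: 0.197
grasp_force: 80.6
```

Emit:
carry_out:
  targets:
    - [[0, 0, 0, 0, 0, -0.0005, 1], [0, 0, 0, 0, 0, -0.0005, 0.5], [0, 0, 0, 0, 0, 0, 0.5], [0, 0, 0, 0, 0, 0, 0.5], [0, 0, 0, 0, 0, -0.02, 0.5], [0, 0, 0, 0, 0, -0.05, 0.5], [0, 0, 0, 0, 0, -0.05, 0.5], [0, 0, 0, 0, 0, -0.02, 0]]

```text
time: 58.95
ee_pos: [583.8, -44.0, 243.1]
eef_rot: [179.7, -0.0, 87.4]
ft_force: [-0.3, 1.1, -0.6]
finger_gap: 0.699
grasp_force: 0.0
```

Emit:
carry_out:
  targets:
    - [[0, 0, 0, -0.04, 0, 0, 0], [0, 0, 0, -0.04, 0, 0, 0], [0, 0, 0, 0, 0, 0, 0], [0, 0, 0, 0, 0, 0, 0], [0, 0, 0, 0, 0, 0, 0], [0, 0, 0, 0, 0, 0, 0], [0, 0, 0, 0, 0, 0, 0], [0, 0, 0, 0, 0, 0, 0]]

```text
time: 59.95
ee_pos: [578.8, -124.0, 239.8]
eef_rot: [180.0, -0.0, 87.5]
ft_force: [-0.1, -0.6, -0.6]
finger_gap: 1.002
grasp_force: 0.0
```

```bash
python3 - <<'E'
from h import *
st();k=cal("wrist");im=env.camera("wrist");s=env.camera("side")
ks=cal("side");u,v=proj(ks,[585,20,40])[0].astype(int)
def pad(a,h,w): return cv2.resize(a,(w,h),interpolation=cv2.INTER_CUBIC)
a=np.clip(im[0:300,130:430].astype(float)*1.7,0,255).astype(np.uint8);b=np.clip(s[v-65:v+75,u-60:u+60].astype(float)*1.4,0,255).astype(np.uint8)
cv2.imwrite("pics/fin.png",np.hstack([pad(a,450,450),pad(b,450,350)]))
KL=[[[x,y-107,z+64] for x,y,z in p] for p in KEEP]
for d in env.cut_out("wrist","keeper"):
    if d["confidence"]>.4: print(np.round(d["extent"]),round(d["confidence"],2))
print("expected stem top px",proj(k,rackpts((587.1,62.5,-.045),[[0,-107,128]])).round(), "tip",tips("side","rod_tip",70,ks,.4),"exp tip",rackpts((587.1,62.5,-.045),[[0,104,70]]).round(1),proj(ks,rackpts((587.1,62.5,-.045),[[0,104,70]])).round())
E
```

```text
t 59.95 p [ 578.8 -124.   239.8] r [180.    -0.    87.45] f [-0.1 -0.6 -0.6] gap 1.002 g 0.0
[157.  71.  70.  59.] 0.72
[281.  98.  74.  36.] 0.62
expected stem top px [[281.  99.]] tip [] exp tip [[591.8 166.4  70. ]] [[250. 244.]]
```

View pics/fin.png

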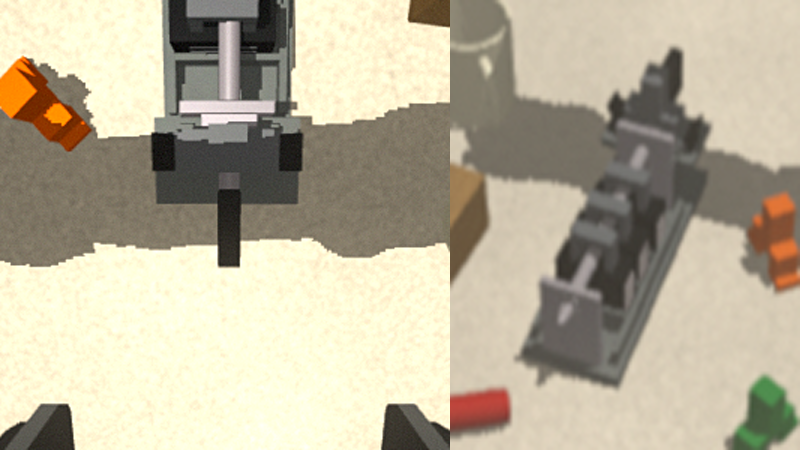

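The last picture shows the flange against the bracket at (230,115). The keeper sits straight between both hooks at (228,135), with the paddle behind it. In the side view the rod comes out of the far bracket and three loops are threaded. The pressed height put the keeper's underside at 64.0 mm, which is the ledge height.

```bash
python3 -c "
from bench import env
print(env.job_done())"
```

```text
the job is handed in; nothing more can be done
None
```

The job is handed in, with no verdict returned: all three cartridges are in their bays, the rod is home through both brackets and every loop, the keeper is pressed onto its seat under both hooks, and I did not move the mug, carton or screwdriver.

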